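# Move stained slide racks to the warm-air dryer

## Task

Lift every slide rack upright out of its staining dish and hang it by its open hook on the rail of the slide dryer, fully home on the rail, each rack in its own bay between the collars and clear of its neighbours. Once all the racks hang there, turn the dryer's heat dial until its white line points at the long tick. Leave all four dishes covered, each with a lid sitting flat in its mouth (the lids may go on at any time), and leave the other things on the bench where they are.

Things in the scene. Friction and masses are not known exactly. Their poses are not given: they have to be found in the camera images.
- rack0: stainless rack of glass slides, 2 to 4 present (absent: None), standing in the dishes; 220 g. Origin: underside centre, z up. Basket 84 (x) x 44 (y) x 38 mm high; two bail wires rise from its ends to an open C hook (see rack0_eye) on the centre line; above that a grey grip tab 10 mm (x) by 18 mm (y), z=101 to 136 mm
- rack0_eye (a point): point in the C hook, 94 mm above the rack's origin: on the rail's axis when the rack hangs home. Hook 16 mm wide (y), gap open to the rack's +x from z=70 to 87 mm (above the origin); lower arm's top z=70, spine inside x=-12, lip x=12 to 15 ending below at z=87, roof an inverted V with inner ridge z=100, outside up to 104 mm. Hung, it needs no hold
- rack1: slide rack like rack0 (None if absent)
- rack1_eye (a point): the same point in the hook of rack1 (None if absent)
- rack2: slide rack like rack0 (None if absent)
- rack2_eye (a point): the same point in the hook of rack2 (None if absent)
- rack3: slide rack like rack0 (None if absent)
- rack3_eye (a point): the same point in the hook of rack3 (None if absent)
- dish0_mouth (a point): rim centre of the -y dish of four in a row, 70 mm apart along y, in one fixed wire frame. Dish 104 (x) x 60 (y) x 60 mm high, walls and floor 4 mm; white; this point is 60 mm above the bench. Racks stand in them, axes alike, gaps away from the robot. A seated lid's plate rests on the rim (its origin 6 mm below this point), plug inside with 3 to 4 mm play; any lid fits any dish, either way round
- dish1_mouth (a point): the same for the next dish along +y
- dish2_mouth (a point): the same for the next dish
- dish3_mouth (a point): the same for the +y dish
- dryer: fixed warm-air slide dryer: white housing 140 (x) x 340 (y) x 40 mm high with a grille on top, a steel rail along y above it on two posts at y=-155 and 155 mm; at its -y end a grey control pod (90 mm along y, 110 mm high) with the heat dial. Origin: bench height under the middle of the rail
- dryer_rail (a point): middle of the rail's axis, 152 mm above the bench; axes as the dryer. Rail 10 mm thick, open above and on both sides; five black collars, 18 mm across, 4 mm wide, at y=-144, -72, 0, 72, 144 mm divide it into four bays, centres y=-108, -36, 36, 108 mm. A hung rack's underside is 18 mm above the grille
- heat_dial (a joint): black dial on the pod, vertical axis: 56 mm skirt, bar grip 46 long, 11 wide, 20 mm high, white line from the centre to one end of the bar. 0 rad: the line points along the dryer's +x at the scale's one long, broad tick; positive anticlockwise from above; stops at -2.6 and 2.6; starts 0.8 to 2.4 off; stays where left (friction 0.05 N m)
- dial_grip (a point): centre of the dial's bar grip, on the axis, 127.5 mm above the bench, 10 mm below the bar's top and 10 mm above the skirt; x axis along the white line
- lid0: white dish lid, all four alike, 60 g: plate 108 (x) x 62 (y) x 4 mm, under it a plug 88 x 46 x 6 mm, on it a bar handle 34 (x) x 12 (y) x 22 mm, top 32 mm above the origin. Origin: centre of the plug's underside, z up; starts flat on the bench
- lid1: dish lid like lid0
- lid2: dish lid like lid0
- lid3: dish lid like lid0
- jar: bystander: square glass staining jar with a round white cap, 50 x 50 mm, 100 mm high; origin under its centre
- mailer: bystander: flat white plastic slide mailer, 78 x 50 x 22 mm; origin under its centre
- washbottle: bystander: white wash bottle, 66 mm thick, with a bent spout, 200 mm high; origin under its centre
- reagent: bystander: white reagent jar with an orange cap, 72 mm thick, 130 mm high; origin under its centre
Things that resemble listed ones, but are neither listed nor needed, are in the scene too. Leave any pink look-alike of the rack0 alone.

How it is judged:
By the outcome, as a careful person would: the job done as asked, in the order asked, and still so for the second after the job is handed in, with the robot touching nothing.
Of rack0, rack1, rack2, rack3 only 2 to 4 are there at a start; the rules pass over those that are not, and their reading is None.
At some moment in a run one of lid0, lid1, lid2, lid3 may be knocked a few centimetres aside while the robot is not near it.
It also fails if it takes over 210 s, if anything falls off the work surface, if the arm or the gripper's body presses on something with over 40 N, if the wrist force passes 120 N, or if a joint passes its speed limit or range.

## Robot

A 7-joint arm with a two-finger parallel gripper is mounted at the origin on the work surface. World frame = base frame: x ahead of the robot, y to its left, z up, the work surface at z = 0. Lengths are in mm, angles in rad, forces in N, time in s.
With the tool pointing down it reaches from about 425 to 875 mm from the base axis. Payload 4.7 kg.
Tool frame: the origin (TCP) lies at the very end of the fingers, on their centre line; the grasp point (between the pads) lies 19 mm behind it; z points along the fingers, y is the line along which they close (so a half turn about z gives the same grasp; the last joint's range is limited). The gripper opens to 85 mm and grips with 20 to 120 N. Pads are 22 mm wide; open, the fingers measure 114 mm over their backs; the gripper's body (76 mm by 85 mm) begins 54 mm behind the grasp point. The pads swing forward as they close: fully open they stand 13 mm farther back than shut.
Start: joints at [1.358, 0.321, -0.07, 1.45, 0.023, 1.371, -0.057], TCP at [146.137, -633.379, 231.349] pointing down, gripper open.
Joint ranges: [-2.86, 2.86], [-0.3, 2.09], [-1.38, 1.24], [0.06, 2.45], [-1.56, 4.7], [0.09, 2.05], [-2.69, 2.69]. Speed limits (rad/s): [2.57, 2.57, 3.14, 3.14, 3.14, 3.14, 3.14].

## Interface

Orientations are given as a unit quaternion [w, x, y, z].
In Python, from station import arm gives the robot as it stands.
- The arm moves only by the tool arm_command, never from a script. Its argument "increments" is a list of rows, each a list of 7 numbers: the turn, a rotation vector about the tool's x, y, z in rad, then the shift along the tool's x, y, z in mm, then the gripper's target within -1 to 1 (shut at 1, half-way at 0, fully open at -1). In form: [[rx, ry, rz, tx, ty, tz, fingers], ...]. A call has 1 to 12 rows; each row is the pose to reach, as a shift and turn from the pose commanded when the call began, along the tool's axes at that moment; what a row does not reach only later rows make up. A row lasts 1/12 s, in which the tool goes at most 41.7 mm and 7.16 degrees, less where a joint would pass 70% of its speed; a pose out of reach is approached as far as the arm can. A call with a gripper value outside its range is refused whole. The fingers move at their own pace and stop on an object; the grip force is fixed at half the most. Time passes only in rows, so rows that repeat a pose let the fingers close. It gives the time, the measured TCP pose, the force, the opening and the grip force at its end, in the units of the state.
- arm.state(): the state, without advancing time (a new reading comes with each control period).
- arm.read_camera(name): name is "scene" or "top" or "wrist"; returns the picture (384x512x3 uint8, red, green, blue); there is no depth.
- arm.camera_info(name): a dict with "fx", "fy", "cx", "cy" (pixels), "dist_coeffs" ([k1, k2, p1, p2, k3] as OpenCV has them; the pictures are not rectified), "rvec" (rotation vector, rad) and "tvec" (3), from world to camera coordinates, as OpenCV has them. Camera axes: x right, y down, z forward; pixel columns grow to the right and rows downward; lengths in mm; the calibration is good to about 2 mm. A picture is of the moment at which its call begins: read the wrist's pose just before it. camera_info takes no time and is no camera call; for the wrist camera it gives the pose at the moment of the call.
- arm.sign_off(): hands the job in; it is judged then, once.
The state is a dict: "time_s": time; "q": joint angles; "joint_velocities": joint speeds; "joint_efforts": joint torques, N m; "tcp_pos": TCP position; "orientation": TCP orientation; "force": force on the tool from outside, world axes, zero at the start; "torque": the same for the moment, N m; "opening": opening from 0.0 (shut) to 1.0 (fully open); "finger_force": force on a finger pad.
Only numpy, scipy, OpenCV 4.12 (cv2) and the standard library are available. Lean on these libraries where they do the work, as an engineer would, in place of code of your own. Each camera call takes 0.05 s, during which the arm holds its last target. There are 200 camera calls.

## Working session

There is one attempt and no reset: what is moved stays moved. The work goes in short steps, Python scripts to look and compute and a tool call to move; the robot and the scene stay as the last step left them, time stands still between calls to the robot, and variables do not carry over. Pictures are saved under pics/ and viewed, at most 14 in all, crops included, and the job is handed in when it is done.

Besides the shell and the picture viewer there is one more tool, called after "Emit:" in YAML: its name, and indented under it one key for each argument. arm_command: Moves the arm, as the interface text tells. Its arguments: {"type":"object","properties":{"increments":{"type":"array","items":{"type":"array","items":{"type":"number"}}}},"required":["increments"]}

```bash
mkdir -p pics; ls; python3 - <<'E'
from station import arm
import cv2,json
s=arm.state();print(s['time_s'],s['tcp_pos'],s['orientation'],s['opening'])
for n in ['scene','top','wrist']:
    print(n,{k:(v if not hasattr(v,'tolist') else v.tolist()) for k,v in arm.camera_info(n).items()})
for n in ['scene','top']:
    im=arm.read_camera(n); cv2.imwrite(f'pics/{n}0.png',cv2.resize(im[:,:,::-1],(800,600),interpolation=cv2.INTER_CUBIC)); cv2.imwrite(f'pics/raw_{n}0.png',im[:,:,::-1])
E
```

```text
pics
0.0 [ 145.99777001 -632.81973528  230.20218038] [-9.60659952e-04  9.93575194e-01  1.13169733e-01 -1.52456247e-04] 0.9979966763346402
scene {'fx': 413.4649657399505, 'fy': 413.4649657399505, 'cx': 254.4000647762448, 'cy': 190.9268191043344, 'dist_coeffs': [0.017144206582636694, 0.0, 0.0, 0.0, 0.0], 'rvec': [2.171614143386712, 0.6295329760391968, -0.2760218852559204], 'tvec': [-454.9526383676678, -114.21990288449605, 1414.5282708835848]}
top {'fx': 378.23870142440506, 'fy': 378.23870142440506, 'cx': 248.9405122344162, 'cy': 185.9478798802708, 'dist_coeffs': [-0.09054659616519206, 0.0, 0.0, 0.0, 0.0], 'rvec': [2.1514190078861724, -2.1462907151647435, 0.19044403293979428], 'tvec': [-25.649907609976122, 537.1647597412231, 1019.9647187799391]}
wrist {'fx': 319.5609042260851, 'fy': 319.5609042260851, 'cx': 255.12856628486765, 'cy': 190.7933374231066, 'dist_coeffs': [0.008372657314011307, 0.0, 0.0, 0.0, 0.0], 'rvec': [-2.26667567710848, 1.8021134250077995, 0.27457800145757666], 'tvec': [-647.7570043240099, -38.90615915926603, 381.08586170711743]}
```

View pics/scene0.png

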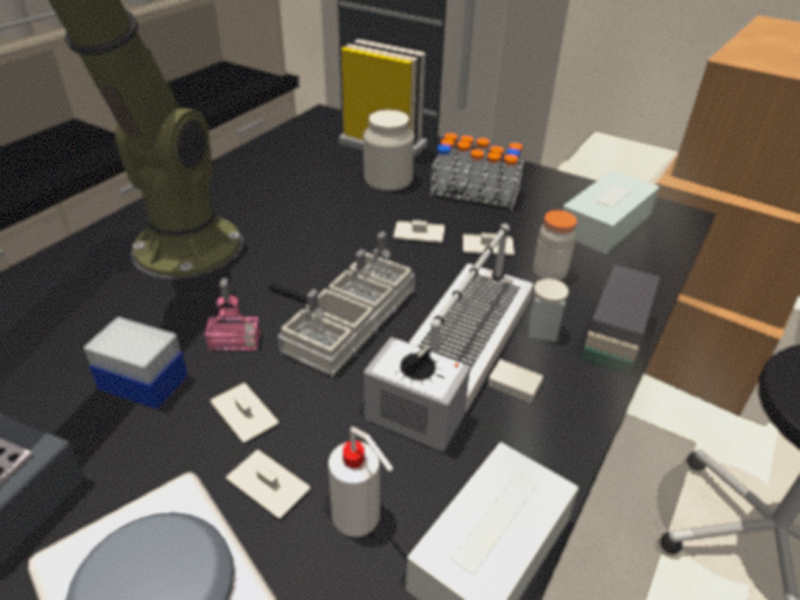

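View pics/top0.png

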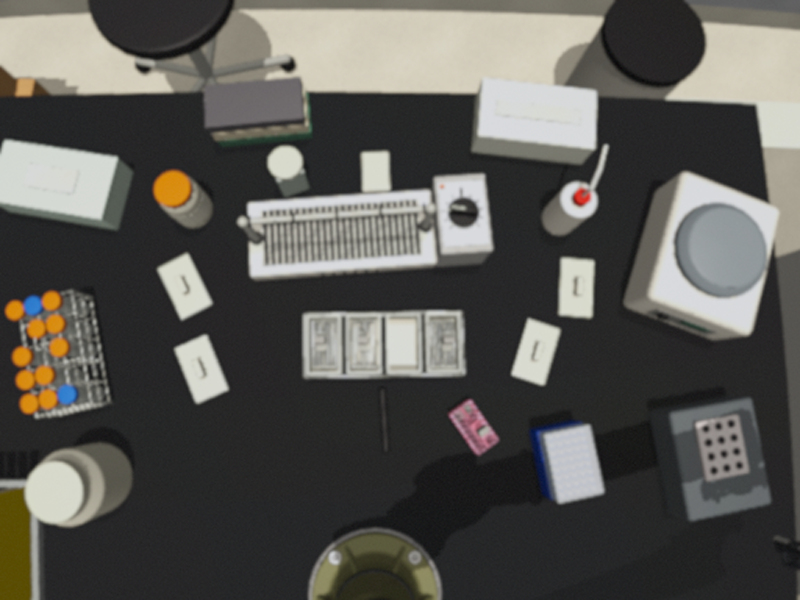

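Scene/top (800x600 view): racks stand in dish0 (445,343), dish2 (363,343) and dish3 (323,343); dish1 (403,345) is empty. Pink look-alike at (473,427) on the bench, to be left alone. Lids at (185,286), (201,369), (576,287), (536,351); the mailer (376,171) is smaller and has no handle. Dryer in the middle, dial at (463,211).

```bash
cat > h.py <<'E'
import numpy as np,cv2
from station import arm
def cam(n):
    c=arm.camera_info(n);K=np.array([[c['fx'],0,c['cx']],[0,c['fy'],c['cy']],[0,0,1.]])
    return K,np.array(c['dist_coeffs']),np.array(c['rvec'],float),np.array(c['tvec'],float)
def p2w(C,uv,z):
    K,d,r,t=C;R=cv2.Rodrigues(r)[0];u=cv2.undistortPoints(np.float64(uv).reshape(-1,1,2),K,d)[:,0]
    ray=np.c_[u,np.ones(len(u))]@R;o=-R.T@t
    return o+ray*((np.asarray(z)-o[2])/ray[:,2])[:,None]
def w2p(C,P):
    K,d,r,t=C;return cv2.projectPoints(np.float64(P).reshape(-1,1,3),r,t,K,d)[0][:,0]
def grab(n):
    C=cam(n);return C,np.ascontiguousarray(arm.read_camera(n)[:,:,::-1])
def yaw(s=None):
    from scipy.spatial.transform import Rotation as Ro
    s=s or arm.state();w,x,y,z=s['orientation'];return Ro.from_quat([x,y,z,w]).as_matrix()
def lids(C,im,zt=10,lo=150):
    g=im.min(2);_,m=cv2.threshold(g,lo,255,0)
    out=[]
    for c in cv2.findContours(m,cv2.RETR_EXTERNAL,cv2.CHAIN_APPROX_NONE)[0]:
        if len(c)<20: continue
        P=p2w(C,c.reshape(-1,2),zt)[:,:2].astype(np.float32)
        (cx,cy),(a,b),th=cv2.minAreaRect(P)
        if a<b:a,b,th=b,a,th-90
        out.append((cx,cy,a,b,(th+90)%180-90,c.reshape(-1,2).mean(0)))
    return out
E
python3 - <<'E'
from h import *
C=cam('top');im=cv2.imread('pics/raw_top0.png')
for n in('top','scene'):
    k=cam(n);print(n,-cv2.Rodrigues(k[2])[0].T@k[3])
for l in lids(C,im):
    if 40<l[3]<200 and l[2]<400: print(np.round(l[:5],1),np.round(l[5]*1.5625))
a=im[185:250,185:305];cv2.imwrite('pics/d.png',cv2.resize(a,(780,422),interpolation=cv2.INTER_CUBIC))
a=im[105:185,150:325];cv2.imwrite('pics/e.png',cv2.resize(a,(787,360),interpolation=cv2.INTER_CUBIC))
E
```

```text
top [ 371.24441987   -3.37738602 1091.64925613]
scene [ 992.53725527 -767.33076781  804.35788562]
[114.6 570.6 227.  175.   20.5] [ 48. 518.]
[ 227.4 -359.4  124.7   86.4   10.9] [573. 463.]
[397.6 318.7 109.1  63.2  24.1] [201. 368.]
[ 430.3 -295.2  108.7   62.8  -18.7] [535. 351.]
[444.  -14.7 293.1 117.9 -88.9] [390. 343.]
[ 551.  -376.9  109.7   62.6   -5.7] [576. 287.]
[550.6 357.4 108.5  63.2  28.8] [184. 286.]
[612.6  62.3 348.6  64.6 -85.2] [344. 255.]
[ 613.4 -644.1  119.5   67.4   34.8] [708. 254.]
[790.2 176.6  66.9  60.4   2.3] [285. 162.]
[ 754.9 -422.6  161.1   70.6  -44.5] [588. 184.]
[762.5 638.  245.7 129.5  80.3] [ 55. 178.]
[1034.8  605.9  394.5  180.1   88.4] [84. 59.]
```

View pics/d.png

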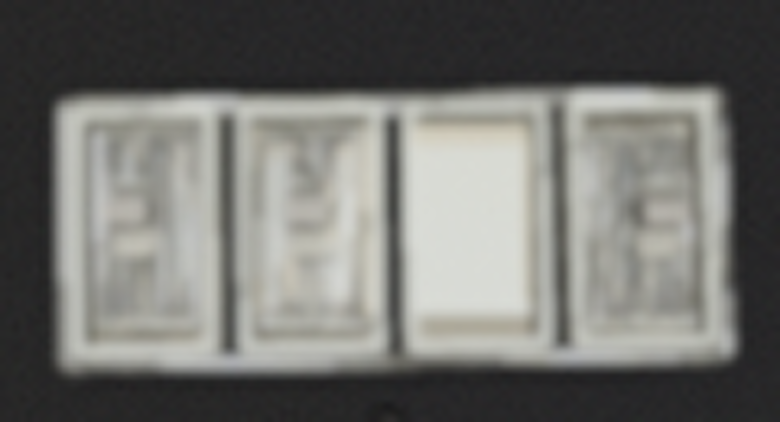

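View pics/e.png

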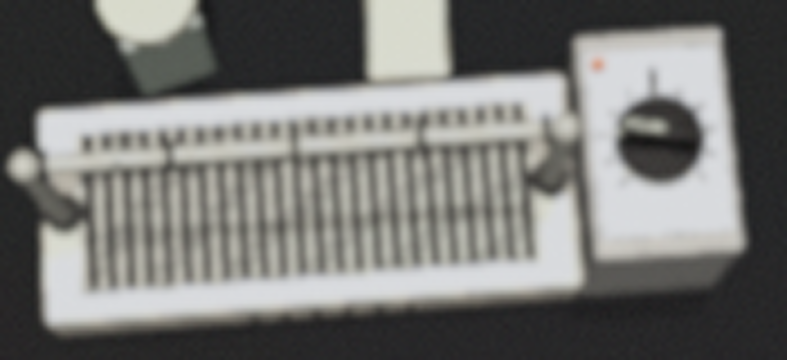

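```bash
cat >> h.py <<'E'
from scipy.spatial.transform import Rotation as Ro
def go(x,y,z,yd,s=None):
    "tool-frame increment to TCP x,y,z, pointing down, tool x-axis at yd degrees in the world"
    s=s or arm.state();R=yaw(s);a=np.radians(yd)
    T=np.array([[np.cos(a),np.sin(a),0],[np.sin(a),-np.cos(a),0],[0,0,-1]])
    rv=Ro.from_matrix(R.T@T).as_rotvec();t=R.T@(np.array([x,y,z])-s['tcp_pos'])
    print('inc',[round(float(v),4) for v in rv]+[round(float(v),1) for v in t],'rows>=',round(max(np.linalg.norm(t)/41.7,np.degrees(np.linalg.norm(rv))/7.16),1))
def st():
    s=arm.state();R=yaw(s)
    print('t',round(s['time_s'],2),'tcp',np.round(s['tcp_pos'],1),'yaw',round(np.degrees(np.arctan2(R[1,0],R[0,0])),2),'zdown',np.round(R[:,2],4),'F',np.round(s['force'],1),'op',round(s['opening'],3),'ff',np.round(s['finger_force'],1),'q',np.round(s['q'],2))
E
python3 - <<'E'
from h import *
st();C=cam('wrist');s=arm.state();R=yaw(s);Rc=cv2.Rodrigues(C[2])[0]
o=-Rc.T@C[3];print('cam in tool',R.T@(o-s['tcp_pos']),'axes',np.round(R.T@Rc.T,3))
c=[(60,103),(722,92),(733,358),(60,370)]
P=p2w(cam('top'),np.array(c)/6.5+185,60);print(P)
P=p2w(cam('top'),np.array([(168,152),(295,143),(423,133)])/4.497+[150,105],[152]*3);print(P)
go(470,-350,420,60)
E
```

```text
t 0.1 tcp [ 146.  -632.9  230.3] yaw 13.0 zdown [-5.0e-04  1.6e-03 -1.0e+00] F [-0.2  1.1  0.4] op 0.999 ff 0.0 q [ 1.36  0.32 -0.07  1.45  0.02  1.37 -0.06]
cam in tool [  75.51031682   -1.20011717 -143.96114301] axes [[ 0.    -0.955 -0.295]
 [ 1.     0.    -0.   ]
 [ 0.    -0.295  0.955]]
[[ 492.48788297  126.01562981   60.        ]
 [ 498.09579792 -154.07220097   60.        ]
 [ 386.09334925 -156.8226345    60.        ]
 [ 380.77462588  123.67858784   60.        ]]
[[641.82711413 136.07276742 152.        ]
 [647.41839255  63.61748448 152.        ]
 [653.756692    -9.50772459 152.        ]]
inc [-0.0016, -0.0006, -0.8204, 379.3, -203.1, -189.4] rows>= 11.3
```

Emit:
arm_command:
  increments:
    - [0,0,-0.82,380,-203,-189,-1]
    - [0,0,-0.82,380,-203,-189,-1]
    - [0,0,-0.82,380,-203,-189,-1]
    - [0,0,-0.82,380,-203,-189,-1]
    - [0,0,-0.82,380,-203,-189,-1]
    - [0,0,-0.82,380,-203,-189,-1]
    - [0,0,-0.82,380,-203,-189,-1]
    - [0,0,-0.82,380,-203,-189,-1]
    - [0,0,-0.82,380,-203,-189,-1]
    - [0,0,-0.82,380,-203,-189,-1]
    - [0,0,-0.82,380,-203,-189,-1]
    - [0,0,-0.82,380,-203,-189,-1]

```text
time_s: 1.1
tcp_pos: [476.1, -343.8, 422.8]
orientation: [0.001, 0.864, 0.504, 0.003]
force: [0.2, 1.7, -0.1]
opening: 0.998
finger_force: 0.0
```

```bash
python3 - <<'E'
from h import *
st();go(540,60,330,91)
E
```

```text
t 1.1 tcp [ 476.1 -343.8  422.8] yaw 60.55 zdown [ 0.0053  0.0012 -1.    ] F [ 0.2  1.7 -0.1] op 0.998 ff 0.0 q [ 0.94  0.19 -0.44  1.25  0.08  1.71  0.01]
inc [0.0049, -0.0025, -0.5315, 382.7, -143.3, 93.6] rows>= 10.1
```

Emit:
arm_command:
  increments:
    - [0.005,-0.0025,-0.5315,383,-143,94,-1]
    - [0.005,-0.0025,-0.5315,383,-143,94,-1]
    - [0.005,-0.0025,-0.5315,383,-143,94,-1]
    - [0.005,-0.0025,-0.5315,383,-143,94,-1]
    - [0.005,-0.0025,-0.5315,383,-143,94,-1]
    - [0.005,-0.0025,-0.5315,383,-143,94,-1]
    - [0.005,-0.0025,-0.5315,383,-143,94,-1]
    - [0.005,-0.0025,-0.5315,383,-143,94,-1]
    - [0.005,-0.0025,-0.5315,383,-143,94,-1]
    - [0.005,-0.0025,-0.5315,383,-143,94,-1]
    - [0.005,-0.0025,-0.5315,383,-143,94,-1]
    - [0.005,-0.0025,-0.5315,383,-143,94,-1]

```text
time_s: 2.1
tcp_pos: [537.7, 56.5, 325.3]
orientation: [-0.002, 0.702, 0.712, -0.003]
force: [-1.1, 0.0, -0.1]
opening: 1.004
finger_force: 0.0
```

```bash
python3 - <<'E'
from h import *
st();C,im=grab('wrist');np.savez('w1.npz',K=C[0],d=C[1],r=C[2],t=C[3]);cv2.imwrite('pics/raw_w1.png',im)
cv2.imwrite('pics/w1.png',cv2.resize(im,(800,600),interpolation=cv2.INTER_CUBIC));st()
E
```

```text
t 2.1 tcp [537.7  56.5 325.3] yaw 90.82 zdown [-7.3e-03 -4.0e-04 -1.0e+00] F [-1.1  0.  -0.1] op 1.004 ff 0.0 q [ 0.57  0.12 -0.79  1.54  0.08  1.52 -0.2 ]
t 2.15 tcp [538.2  53.6 325.6] yaw 90.57 zdown [-0.0067 -0.0016 -1.    ] F [ 0.9 -0.6  1.3] op 1.0 ff 0.0 q [ 0.57  0.12 -0.78  1.54  0.08  1.52 -0.2 ]
```

View pics/w1.png

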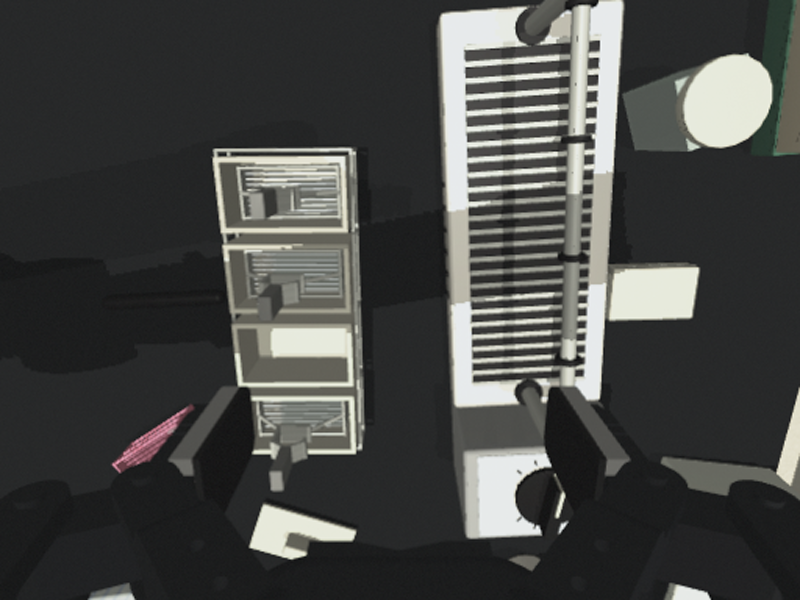

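```bash
python3 - <<'E'
from h import *
arm.read_camera('wrist');arm.read_camera('wrist');st()
C,im=grab('wrist');np.savez('w1.npz',K=C[0],d=C[1],r=C[2],t=C[3]);cv2.imwrite('pics/raw_w1.png',im);st()
a=cv2.resize(im[85:300,130:240],None,fx=2.79,fy=2.79,interpolation=cv2.INTER_CUBIC) 
b=cv2.resize(im[0:240,335:395],None,fx=2.5,fy=2.5,interpolation=cv2.INTER_CUBIC)
c=cv2.resize(im[275:350,290:390],None,fx=3,fy=3,interpolation=cv2.INTER_CUBIC)
o=np.zeros((600,800,3),np.uint8);o[:a.shape[0],:a.shape[1]]=a;o[:b.shape[0],320:320+b.shape[1]]=b;o[:c.shape[0],490:490+c.shape[1]]=c
cv2.imwrite('pics/w1c.png',o)
E
```

```text
t 2.25 tcp [538.7  51.  326.1] yaw 90.28 zdown [-0.0058 -0.0021 -1.    ] F [ 0.1 -0.6 -0.1] op 1.0 ff 0.0 q [ 0.57  0.12 -0.78  1.54  0.08  1.52 -0.2 ]
t 2.3 tcp [538.8  50.7 326.3] yaw 90.23 zdown [-0.0055 -0.002  -1.    ] F [-0.4 -0.5  0.2] op 0.998 ff 0.0 q [ 0.58  0.12 -0.78  1.54  0.08  1.52 -0.2 ]
```

View pics/w1c.png

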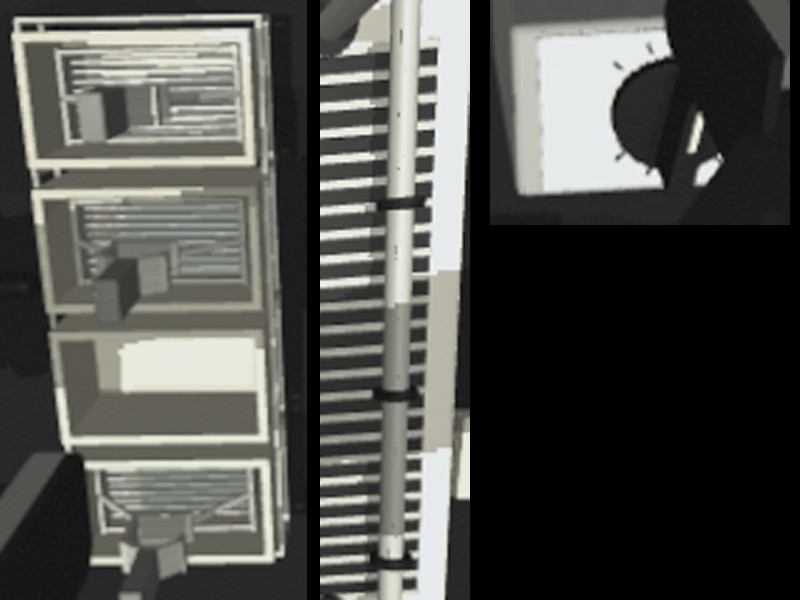

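```bash
python3 - <<'E'
from h import *
from scipy.optimize import least_squares
f=np.load('w1.npz');C=(f['K'],f['d'],f['r'],f['t'])
sx,sy=52,30
obj=[];px=[]
def dish(k,cs):
    for (a,b),p in cs: obj.append((a*sx,(k-1.5)*70+b*sy));px.append(p)
dish(3,[((-1,1),(15,30)),((1,1),(250,28)),((1,-1),(258,163)),((-1,-1),(28,167))])
dish(2,[((-1,1),(33,190)),((1,1),(260,185)),((1,-1),(265,310)),((-1,-1),(48,313))])
dish(1,[((-1,1),(50,335)),((1,1),(265,328)),((1,-1),(268,438)),((-1,-1),(68,447))])
dish(0,[((1,1),(270,460)),((1,-1),(272,560))])
obj=np.array(obj);W=p2w(C,np.array(px)/2.79+[130,85],60)[:,:2]
def T(p,o): c,s=np.cos(p[2]),np.sin(p[2]);return p[:2]+o@np.array([[c,s],[-s,c]])
r=least_squares(lambda p:(T(p,obj)-W).ravel(),[439,-15,.02],loss='soft_l1');print('dish',r.x,np.degrees(r.x[2]));print(np.round(T(r.x,obj)-W,1).tolist())
m=T(r.x,np.array([[0,(k-1.5)*70] for k in range(4)]));print('mouths',np.round(m,1).tolist())
W=p2w(C,(np.array([(400,203),(397,394),(394,562)])-[320,0])/2.5+[335,0],[152]*3);print('collars',W)
W=p2w(C,np.array([(91,116),(109,291),(140,574)])/2.79+[130,85],[140]*3);print('tabs',W)
E
```

```text
dish [ 4.43717527e+02 -1.30043088e+01  2.08913572e-02] 1.1969865959913828
[[-0.3, -1.0], [-0.0, -0.3], [-0.8, -0.8], [1.5, -0.4], [0.4, 0.3], [-1.2, -0.6], [-0.9, 0.4], [0.5, 0.6], [0.8, 1.9], [-0.5, -0.3], [0.6, -1.3], [-1.5, 2.4], [0.0, 1.1], [1.5, -0.1]]
mouths [[445.9, -118.0], [444.4, -48.0], [443.0, 22.0], [441.5, 92.0]]
collars [[642.02539899 137.345279   152.        ]
 [648.7917012   64.74789789 152.        ]
 [655.35917167  -8.36909279 152.        ]]
tabs [[ 443.03040214   93.07397546  140.        ]
 [ 444.58299556   26.29284565  140.        ]
 [ 448.48931132 -100.67868577  140.        ]]
```

Settled wrist view: dish rims fit the 104x60/70 mm model to ~1 mm; collars fit 72 mm spacing (dryer yaw ≈5°), rack tabs close to dish centres. Now going for the dish3 rack.

```bash
python3 - <<'E'
from h import *
st();go(442.5,92.5,165,91.2)
E
```

```text
t 2.3 tcp [538.8  50.7 326.3] yaw 90.23 zdown [-0.0055 -0.002  -1.    ] F [-0.4 -0.5  0.2] op 0.998 ff 0.0 q [ 0.58  0.12 -0.78  1.54  0.08  1.52 -0.2 ]
inc [-0.0055, 0.0019, -0.0169, 42.5, -95.2, 161.7] rows>= 4.6
```

Emit:
arm_command:
  increments:
    - [-0.0055,0.002,-0.017,42.5,-95,162,-0.2]
    - [-0.0055,0.002,-0.017,42.5,-95,162,-0.2]
    - [-0.0055,0.002,-0.017,42.5,-95,162,-0.2]
    - [-0.0055,0.002,-0.017,42.5,-95,162,-0.2]
    - [-0.0055,0.002,-0.017,42.5,-95,162,-0.2]
    - [-0.0055,0.002,-0.017,42.5,-95,162,-0.2]
    - [-0.0055,0.002,-0.017,42.5,-95,162,-0.2]
    - [-0.0055,0.002,-0.017,42.5,-95,162,-0.2]
    - [-0.0055,0.002,-0.017,42.5,-95,162,-0.2]
    - [-0.0055,0.002,-0.017,42.5,-95,162,-0.2]
    - [-0.0055,0.002,-0.017,42.5,-95,162,-0.2]
    - [-0.0055,0.002,-0.017,42.5,-95,162,-0.2]

```text
time_s: 3.3
tcp_pos: [443.2, 94.6, 165.4]
orientation: [-0.0, 0.699, 0.716, 0.001]
force: [0.6, 0.3, 0.5]
opening: 0.599
finger_force: 0.0
```

```bash
python3 - <<'E'
from h import *
st();C,im=grab('wrist');go(442.5,92.5,110,91.2)
cv2.imwrite('pics/w2.png',cv2.resize(im[150:384],(800,366),interpolation=cv2.INTER_CUBIC))
E
```

```text
t 3.3 tcp [443.2  94.6 165.4] yaw 91.38 zdown [ 0.0011  0.0014 -1.    ] F [0.6 0.3 0.5] op 0.599 ff 0.0 q [ 0.58 -0.04 -0.82  1.98 -0.03  1.19 -0.2 ]
inc [0.0008, -0.0012, 0.0033, -2.2, -0.5, 55.2] rows>= 1.3
```

View pics/w2.png

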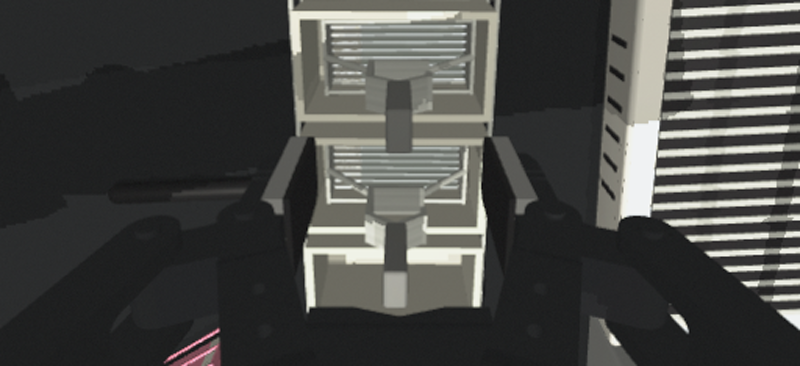

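```bash
python3 - <<'E'
from h import *
C=cam('wrist');P=[(442.5,92.5,165),(441.5,92,140),(441.5,92,105),(443,22,140),(441.5,122,60),(441.5,62,60)]
p=w2p(C,P);print((p-[0,150])*1.5625)
uv=lambda a:np.array(a)/1.5625+[0,150]
print(p2w(C,[uv((398,129)),uv((398,292))],[140,140]))
E
```

```text
[[396.99104601 164.85017747]
 [394.49003593 133.12413437]
 [395.14776711  99.02805962]
 [394.3755547  289.31412122]
 [397.09731242  11.48345146]
 [394.48124142 120.89414164]]
[[442.75882806  93.69437271 140.        ]
 [444.52009514  20.70066437 140.        ]]
```

Emit:
arm_command:
  increments:
    - [0.001,-0.001,0.003,-1,0,20,-0.2]
    - [0.001,-0.001,0.003,-1,0,40,-0.2]
    - [0.001,-0.001,0.003,-1,0,55,-0.2]
    - [0.001,-0.001,0.003,-1,0,55,-0.2]
    - [0.001,-0.001,0.003,-1,0,55,-0.2]
    - [0.001,-0.001,0.003,-1,0,55,1]
    - [0.001,-0.001,0.003,-1,0,55,1]
    - [0.001,-0.001,0.003,-1,0,55,1]
    - [0.001,-0.001,0.003,-1,0,55,1]
    - [0.001,-0.001,0.003,-1,0,55,1]
    - [0.001,-0.001,0.003,-1,0,55,1]
    - [0.001,-0.001,0.003,-1,0,55,1]

```text
time_s: 4.35
tcp_pos: [443.5, 93.8, 110.8]
orientation: [0.001, 0.699, 0.715, 0.0]
force: [0.6, 0.1, 5.7]
opening: 0.107
finger_force: 59.5
```

```bash
python3 - <<'E'
from h import *
st();go(443,93,235,91.2)
E
```

```text
t 4.35 tcp [443.5  93.8 110.8] yaw 91.23 zdown [ 1.4e-03 -2.0e-04 -1.0e+00] F [0.6 0.1 5.7] op 0.107 ff 59.5 q [ 0.56  0.04 -0.84  2.04  0.04  1.07 -0.27]
inc [0.0014, 0.0002, 0.0005, -0.9, -0.3, -124.2] rows>= 3.0
```

Emit:
arm_command:
  increments:
    - [0,0,0,0,0,-15,1]
    - [0,0,0,0,0,-35,1]
    - [0,0,0,0,0,-65,1]
    - [0,0,0,0,0,-95,1]
    - [0,0,0,0,0,-125,1]
    - [0,0,0,0,0,-125,1]
    - [0,0,0,0,0,-125,1]
    - [0,0,0,0,0,-125,1]

```text
time_s: 5.02
tcp_pos: [441.6, 93.4, 233.5]
orientation: [-0.001, 0.7, 0.715, -0.001]
force: [-0.2, 1.0, -2.7]
opening: 0.104
finger_force: 58.9
```

```bash
python3 - <<'E'
from h import *
st();go(584.1,167.1,235,95)
E
```

```text
t 5.02 tcp [441.6  93.4 233.5] yaw 91.22 zdown [-3.1e-03 -6.0e-04 -1.0e+00] F [-0.2  1.  -2.7] op 0.104 ff 58.9 q [ 0.6  -0.11 -0.8   1.89 -0.08  1.33 -0.16]
inc [-0.0031, 0.0004, -0.0659, 70.6, 144.1, -2.0] rows>= 3.8
```

Emit:
arm_command:
  increments:
    - [0,0,-0.011,12,24,0,1]
    - [0,0,-0.022,24,48,0,1]
    - [-0.001,0,-0.033,36,72,0,1]
    - [-0.002,0,-0.044,48,96,0,1]
    - [-0.003,0,-0.055,60,120,0,1]
    - [-0.003,0,-0.066,70.5,144,0,1]
    - [-0.003,0,-0.066,70.5,144,0,1]
    - [-0.003,0,-0.066,70.5,144,0,1]
    - [-0.003,0,-0.066,70.5,144,0,1]
    - [-0.003,0,-0.066,70.5,144,0,1]
    - [-0.003,0,-0.066,70.5,144,0,1]
    - [-0.003,0,-0.066,70.5,144,0,1]

```text
time_s: 6.02
tcp_pos: [584.5, 166.7, 234.9]
orientation: [0.001, 0.676, 0.737, 0.0]
force: [-0.1, 0.3, -1.4]
opening: 0.103
finger_force: 59.5
```

```bash
python3 - <<'E'
from h import *
st();go(584.1,167.1,181,95)
C,im=grab('scene');cv2.imwrite('pics/s3.png',cv2.resize(im[60:300,170:370],(667,800))[:600] if 0 else cv2.resize(im[100:270,170:370],(706,600),interpolation=cv2.INTER_CUBIC));st()
E
```

```text
t 6.02 tcp [584.5 166.7 234.9] yaw 94.99 zdown [ 0.0026 -0.0011 -1.    ] F [-0.1  0.3 -1.4] op 0.103 ff 59.5 q [ 0.38  0.34 -0.88  1.53  0.27  1.39 -0.43]
inc [0.0025, 0.0013, -0.0002, 0.5, -0.5, 53.9] rows>= 1.3
t 6.07 tcp [584.7 166.8 235. ] yaw 94.98 zdown [ 2.9e-03 -9.0e-04 -1.0e+00] F [ 0.4 -0.6 -2.3] op 0.103 ff 59.5 q [ 0.38  0.34 -0.88  1.53  0.27  1.39 -0.43]
```

View pics/s3.png

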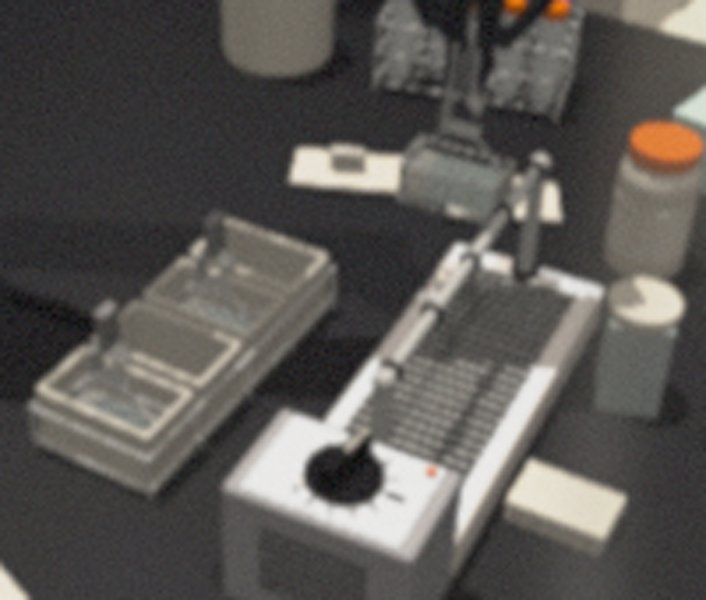

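Scene crop: rack hangs upright from the gripper at (460,170), beside the rail's +y end; others still in their dishes. Lowering to insertion height.

Emit:
arm_command:
  increments:
    - [0.002,0.001,0,0,0,15,1]
    - [0.0025,0.001,0,0,0,30,1]
    - [0.0025,0.001,0,0.3,-0.5,45,1]
    - [0.0025,0.001,0,0.3,-0.5,54,1]
    - [0.0025,0.001,0,0.3,-0.5,54,1]
    - [0.0025,0.001,0,0.3,-0.5,54,1]
    - [0.0025,0.001,0,0.3,-0.5,54,1]
    - [0.0025,0.001,0,0.3,-0.5,54,1]

```text
time_s: 6.73
tcp_pos: [585.2, 167.8, 181.6]
orientation: [0.0, 0.676, 0.737, 0.001]
force: [0.4, -0.0, -2.0]
opening: 0.109
finger_force: 59.5
```

```bash
python3 - <<'E'
from h import *
st();go(638.9,171.9,181,95)
E
```

```text
t 6.73 tcp [585.2 167.8 181.6] yaw 95.01 zdown [ 0.0012  0.0012 -1.    ] F [ 0.4 -0.  -2. ] op 0.109 ff 59.5 q [ 0.37  0.38 -0.86  1.6   0.3   1.29 -0.45]
inc [0.0013, -0.0011, 0.0002, -0.7, 53.9, 0.7] rows>= 1.3
```

Emit:
arm_command:
  increments:
    - [0,0,0,0,9,0.5,1]
    - [0,0,0,0,18,0.5,1]
    - [0,0,0,0,27,0.5,1]
    - [0,0,0,0,33,0.5,1]
    - [0,0,0,0,39,0.5,1]
    - [0,0,0,0,44,0.5,1]
    - [0,0,0,-0.5,49,0.5,1]
    - [0,0,0,-0.5,54,0.5,1]
    - [0,0,0,-0.5,54,0.5,1]
    - [0,0,0,-0.5,54,0.5,1]
    - [0,0,0,-0.5,54,0.5,1]
    - [0,0,0,-0.5,54,0.5,1]

```text
time_s: 7.73
tcp_pos: [638.1, 171.9, 180.2]
orientation: [-0.0, 0.675, 0.737, 0.0]
force: [0.3, 1.4, -2.5]
opening: 0.102
finger_force: 59.5
```

```bash
python3 - <<'E'
from h import *
st();go(638.9,171.9,164.5,95)
E
```

```text
t 7.73 tcp [638.1 171.9 180.2] yaw 95.03 zdown [-6.e-04  7.e-04 -1.e+00] F [ 0.3  1.4 -2.5] op 0.102 ff 59.5 q [ 0.3   0.49 -0.82  1.47  0.37  1.34 -0.46]
inc [-0.0005, -0.0007, 0.0006, -0.1, 0.8, 15.7] rows>= 0.4
```

Emit:
arm_command:
  increments:
    - [0,0,0,0,0.5,3,1]
    - [0,0,0,0,0.5,6,1]
    - [0,0,0,0,0.5,9,1]
    - [0,0,0,0,0.5,11,1]
    - [0,0,0,0,0.5,13,1]
    - [0,0,0,0,0.5,14,1]
    - [0,0,0,0,0.5,14,1]
    - [0,0,0,0,0.5,14,1]
    - [0,0,0,0,0.5,14,1]

```text
time_s: 8.48
tcp_pos: [639.0, 171.9, 166.2]
orientation: [-0.0, 0.675, 0.737, 0.0]
force: [-0.3, -0.8, -3.2]
opening: 0.106
finger_force: 59.6
```

```bash
python3 - <<'E'
from h import *
st()
E
```

```text
t 8.48 tcp [639.  171.9 166.2] yaw 95.02 zdown [-3.e-04  9.e-04 -1.e+00] F [-0.3 -0.8 -3.2] op 0.106 ff 59.6 q [ 0.3   0.51 -0.82  1.48  0.37  1.32 -0.47]
```

Emit:
arm_command:
  increments:
    - [0,0,0,0,0,1,1]
    - [0,0,0,0,0,2,1]
    - [0,0,0,0,0,2,1]
    - [0,0,0,0,0,2,1]
    - [0,0,0,0,0,2,1]

```text
time_s: 8.9
tcp_pos: [639.1, 172.0, 165.0]
orientation: [-0.0, 0.676, 0.737, 0.0]
force: [-2.0, -0.9, 4.7]
opening: 0.107
finger_force: 60.6
```

Emit:
arm_command:
  increments:
    - [0,0,0,0,0,0,0.5]
    - [0,0,0,0,0,0,0]
    - [0,0,0,0,0,0,-0.2]
    - [0,0,0,0,0,0,-0.2]
    - [0,0,0,0,0,0,-0.2]
    - [0,0,0,0,0,0,-0.2]
    - [0,0,0,0,0,-20,-0.2]
    - [0,0,0,0,0,-40,-0.2]
    - [0,0,0,0,0,-65,-0.2]
    - [0,0,0,0,0,-85,-0.2]
    - [0,0,0,0,0,-85,-0.2]
    - [0,0,0,0,0,-85,-0.2]

```text
time_s: 9.9
tcp_pos: [639.5, 172.2, 250.3]
orientation: [0.0, 0.675, 0.737, 0.001]
force: [0.1, 0.1, -0.8]
opening: 0.598
finger_force: 0.0
```

```bash
python3 - <<'E'
from h import *
st();go(444,22,235,91.2)
C,im=grab('wrist')
cv2.imwrite('pics/w4.png',cv2.resize(im,(640,480),interpolation=cv2.INTER_CUBIC))
print(w2p(C,[(638.9,171.9,194),(638.9,171.9,152)])*1.25)
E
```

```text
t 9.9 tcp [639.5 172.2 250.3] yaw 95.01 zdown [ 0.0019  0.0015 -1.    ] F [ 0.1  0.1 -0.8] op 0.598 ff 0.0 q [ 0.3   0.46 -0.84  1.37  0.34  1.46 -0.44]
inc [0.002, -0.0014, 0.0666, -132.5, -207.9, 14.7] rows>= 5.9
[[317.36707737 265.27183325]
 [317.53805275 241.70670874]]
```

View pics/w4.png

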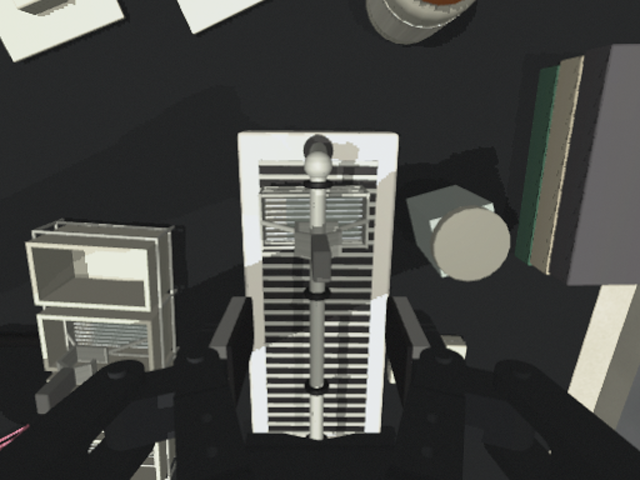

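Wrist view: rack hangs on the rail at (315,225) between collars (318,184) and (317,293), square to it. Next, dish2 rack.

Emit:
arm_command:
  increments:
    - [0,0,0.011,-22,-35,2,-0.2]
    - [0,0,0.022,-44,-70,5,-0.2]
    - [0,0,0.033,-66,-104,7,-0.2]
    - [0.001,-0.001,0.044,-88,-139,10,-0.2]
    - [0.002,-0.001,0.055,-110,-173,12,-0.2]
    - [0.002,-0.001,0.0666,-132,-208,15,-0.2]
    - [0.002,-0.001,0.0666,-132,-208,40,-0.2]
    - [0.002,-0.001,0.0666,-132,-208,70,-0.2]
    - [0.002,-0.001,0.0666,-132,-208,85,-0.2]
    - [0.002,-0.001,0.0666,-132,-208,85,-0.2]
    - [0.002,-0.001,0.0666,-132,-208,85,-0.2]
    - [0.002,-0.001,0.0666,-132,-208,85,-0.2]

```text
time_s: 10.95
tcp_pos: [443.6, 22.3, 164.5]
orientation: [-0.001, 0.7, 0.715, -0.001]
force: [0.7, -0.1, 0.3]
opening: 0.603
finger_force: 0.0
```

```bash
python3 - <<'E'
from h import *
st();go(444,22.5,110.5,91.2)
E
```

```text
t 10.95 tcp [443.6  22.3 164.5] yaw 91.21 zdown [-2.2e-03  2.0e-04 -1.0e+00] F [ 0.7 -0.1  0.3] op 0.603 ff 0.0 q [ 0.76 -0.06 -0.83  2.   -0.05  1.19 -0.03]
inc [-0.0022, -0.0003, 0.0002, 0.2, 0.5, 54.0] rows>= 1.3
```

Emit:
arm_command:
  increments:
    - [-0.002,0,0,0,0.5,20,-0.2]
    - [-0.002,0,0,0,0.5,40,-0.2]
    - [-0.002,0,0,0,0.5,54,-0.2]
    - [-0.002,0,0,0,0.5,54,-0.2]
    - [-0.002,0,0,0,0.5,54,-0.2]
    - [-0.002,0,0,0,0.5,54,1]
    - [-0.002,0,0,0,0.5,54,1]
    - [-0.002,0,0,0,0.5,54,1]
    - [-0.002,0,0,0,0.5,54,1]
    - [-0.002,0,0,0,0.5,54,1]
    - [-0.002,0,0,0,0.5,54,1]
    - [-0.002,0,0,0,0.5,54,1]

```text
time_s: 11.95
tcp_pos: [443.9, 22.0, 110.9]
orientation: [0.0, 0.7, 0.714, -0.0]
force: [-2.6, -0.2, 6.8]
opening: 0.104
finger_force: 60.6
```

Emit:
arm_command:
  increments:
    - [0,0,0,0,0,-15,1]
    - [0,0,0,0,0,-35,1]
    - [0,0,0,0,0,-65,1]
    - [0,0,0,0,0,-95,1]
    - [0,0,0,0,0,-125,1]
    - [0,0,0,0,0,-125,1]
    - [0,0,0,0,0,-125,1]
    - [0,0,0,0,0,-125,1]

```text
time_s: 12.62
tcp_pos: [442.9, 22.1, 234.0]
orientation: [-0.001, 0.7, 0.714, -0.001]
force: [-0.1, 0.6, -2.7]
opening: 0.103
finger_force: 59.5
```

```bash
python3 - <<'E'
from h import *
st();go(590.4,95.4,235,95)
E
```

```text
t 12.62 tcp [442.9  22.1 234. ] yaw 91.19 zdown [-1.9e-03 -4.0e-04 -1.0e+00] F [-0.1  0.6 -2.7] op 0.103 ff 59.5 q [ 0.78 -0.13 -0.81  1.9  -0.1   1.34  0.02]
inc [-0.0019, 0.0003, -0.0665, 70.3, 149.0, -1.3] rows>= 3.9
```

Emit:
arm_command:
  increments:
    - [0,0,-0.011,12,25,0,1]
    - [0,0,-0.022,24,50,0,1]
    - [-0.001,0,-0.033,36,75,0,1]
    - [-0.002,0,-0.044,48,100,0,1]
    - [-0.002,0,-0.055,60,125,0,1]
    - [-0.002,0,-0.0665,70.3,149,0,1]
    - [-0.002,0,-0.0665,70.3,149,0,1]
    - [-0.002,0,-0.0665,70.3,149,18,1]
    - [-0.002,0,-0.0665,70.3,149,36,1]
    - [-0.002,0,-0.0665,70.3,149,53,1]
    - [-0.002,0,-0.0665,70.3,149,53,1]
    - [-0.002,0,-0.0665,70.3,149,53,1]

```text
time_s: 13.62
tcp_pos: [589.4, 95.1, 179.8]
orientation: [-0.001, 0.675, 0.737, -0.001]
force: [0.1, 0.3, -2.6]
opening: 0.102
finger_force: 59.9
```

Emit:
arm_command:
  increments:
    - [0,0,0,0,0,0,1]
    - [0,0,0,0,0,0,1]
    - [0,0,0,0,0,0,1]
    - [0,0,0,0,0,0,1]

```text
time_s: 13.95
tcp_pos: [591.5, 95.6, 182.9]
orientation: [0.001, 0.676, 0.737, 0.001]
force: [-0.7, 0.3, -2.9]
opening: 0.104
finger_force: 59.9
```

```bash
python3 - <<'E'
from h import *
st();go(645.2,100.2,180.5,95)
E
```

```text
t 13.95 tcp [591.5  95.6 182.9] yaw 95.0 zdown [ 3.e-03 -2.e-04 -1.e+00] F [-0.7  0.3 -2.9] op 0.104 ff 59.9 q [ 0.53  0.37 -0.9   1.63  0.3   1.29 -0.34]
inc [0.003, 0.0005, -0.0, -0.1, 53.8, 2.5] rows>= 1.3
```

Emit:
arm_command:
  increments:
    - [0.001,0,0,0,0,1,1]
    - [0.001,0,0,0,0,1,1]
    - [0.001,0,0,0,0,1,1]
    - [0.001,0,0,0,0,1,1]

```text
time_s: 14.28
tcp_pos: [591.1, 95.6, 181.0]
orientation: [0.0, 0.676, 0.737, 0.0]
force: [0.2, -0.2, -2.6]
opening: 0.109
finger_force: 60.0
```

```bash
python3 - <<'E'
from h import *
st();go(645.2,100.2,180.5,95)
E
```

```text
t 14.28 tcp [591.1  95.6 181. ] yaw 95.01 zdown [ 6.e-04 -3.e-04 -1.e+00] F [ 0.2 -0.2 -2.6] op 0.109 ff 60.0 q [ 0.53  0.37 -0.9   1.63  0.3   1.29 -0.34]
inc [0.0005, 0.0003, 0.0002, -0.1, 54.3, 0.5] rows>= 1.3
```

Emit:
arm_command:
  increments:
    - [0,0,0,0,9,0.5,1]
    - [0,0,0,0,18,0.5,1]
    - [0,0,0,0,27,0.5,1]
    - [0,0,0,0,33,0.5,1]
    - [0,0,0,0,39,0.5,1]
    - [0,0,0,0,44,0.5,1]
    - [0,0,0,0,49,0.5,1]
    - [0,0,0,0,54.3,0.5,1]
    - [0,0,0,0,54.3,0.5,1]
    - [0,0,0,0,54.3,0.5,1]
    - [0,0,0,0,54.3,0.5,1]
    - [0,0,0,0,54.3,0.5,1]

```text
time_s: 15.28
tcp_pos: [644.9, 100.3, 180.6]
orientation: [0.0, 0.675, 0.737, -0.0]
force: [-0.4, 0.4, -1.3]
opening: 0.103
finger_force: 59.9
```

Emit:
arm_command:
  increments:
    - [0,0,0,0,0.5,3,1]
    - [0,0,0,0,0.5,6,1]
    - [0,0,0,0,0.5,9,1]
    - [0,0,0,0,0.5,11,1]
    - [0,0,0,0,0.5,13,1]
    - [0,0,0,0,0.5,14,1]
    - [0,0,0,0,0.5,14,1]
    - [0,0,0,0,0.5,14,1]
    - [0,0,0,0,0.5,14,1]

```text
time_s: 16.03
tcp_pos: [645.8, 100.4, 166.6]
orientation: [0.0, 0.676, 0.737, 0.0]
force: [0.7, -0.5, -1.9]
opening: 0.103
finger_force: 60.0
```

```bash
python3 - <<'E'
from h import *
st();go(645.2,100.2,164.5,95)
E
```

```text
t 16.03 tcp [645.8 100.4 166.6] yaw 95.01 zdown [ 8.e-04 -2.e-04 -1.e+00] F [ 0.7 -0.5 -1.9] op 0.103 ff 60.0 q [ 0.44  0.5  -0.86  1.5   0.38  1.31 -0.37]
inc [0.0007, 0.0002, 0.0002, -0.2, -0.6, 2.1] rows>= 0.1
```

Emit:
arm_command:
  increments:
    - [0,0,0,0,0,1,1]
    - [0,0,0,0,0,2,1]
    - [0,0,0,0,0,2.4,1]
    - [0,0,0,0,0,2.4,1]
    - [0,0,0,0,0,2.4,1]

```text
time_s: 16.45
tcp_pos: [646.0, 100.5, 165.8]
orientation: [0.001, 0.676, 0.737, 0.0]
force: [-2.6, -0.3, 4.8]
opening: 0.107
finger_force: 61.2
```

Emit:
arm_command:
  increments:
    - [0,0,0,0,0,0,0.5]
    - [0,0,0,0,0,0,0]
    - [0,0,0,0,0,0,-0.2]
    - [0,0,0,0,0,0,-0.2]
    - [0,0,0,0,0,0,-0.2]
    - [0,0,0,0,0,0,-0.2]
    - [0,0,0,0,0,-20,-0.2]
    - [0,0,0,0,0,-40,-0.2]
    - [0,0,0,0,0,-65,-0.2]
    - [0,0,0,0,0,-85,-0.2]
    - [0,0,0,0,0,-85,-0.2]
    - [0,0,0,0,0,-85,-0.2]

```text
time_s: 17.45
tcp_pos: [646.3, 100.7, 250.3]
orientation: [0.001, 0.676, 0.737, 0.001]
force: [-0.3, 1.1, -0.7]
opening: 0.6
finger_force: 0.0
```

```bash
python3 - <<'E'
from h import *
st();go(447,-117,235,91.2)
E
```

```text
t 17.45 tcp [646.3 100.7 250.3] yaw 95.01 zdown [ 3.e-03  1.e-04 -1.e+00] F [-0.3  1.1 -0.7] op 0.6 ff 0.0 q [ 0.44  0.45 -0.88  1.39  0.34  1.46 -0.34]
inc [0.003, 0.0001, 0.0665, -199.5, -217.6, 14.7] rows>= 7.1
```

Emit:
arm_command:
  increments:
    - [0,0,0.009,-25,-27,2,-0.2]
    - [0,0,0.017,-50,-54,4,-0.2]
    - [0,0,0.025,-75,-81,6,-0.2]
    - [0.001,0,0.034,-100,-109,8,-0.2]
    - [0.002,0,0.042,-125,-136,10,-0.2]
    - [0.003,0,0.05,-150,-163,12,-0.2]
    - [0.003,0,0.058,-175,-190,14,-0.2]
    - [0.003,0,0.0665,-199.5,-217.6,15,-0.2]
    - [0.003,0,0.0665,-199.5,-217.6,15,-0.2]
    - [0.003,0,0.0665,-199.5,-217.6,15,-0.2]
    - [0.003,0,0.0665,-199.5,-217.6,15,-0.2]
    - [0.003,0,0.0665,-199.5,-217.6,15,-0.2]

```text
time_s: 18.45
tcp_pos: [446.8, -116.1, 233.7]
orientation: [-0.001, 0.699, 0.715, -0.001]
force: [-0.2, -0.6, -0.2]
opening: 0.601
finger_force: 0.0
```

```bash
python3 - <<'E'
from h import *
st();go(447,-117,165,91.2);C,im=grab('wrist')
p=w2p(C,[(447,-117,140)])[0];print(p)
u,v=p.astype(int);cv2.imwrite('pics/w5.png',cv2.resize(im[v-80:v+50,u-100:u+100],(800,520),interpolation=cv2.INTER_CUBIC));print(u-100,v-80)
E
```

```text
t 18.45 tcp [ 446.8 -116.1  233.7] yaw 91.33 zdown [-2.7e-03  6.0e-04 -1.0e+00] F [-0.2 -0.6 -0.2] op 0.601 ff 0.0 q [ 1.03 -0.07 -0.78  1.87 -0.05  1.33  0.28]
inc [-0.0027, -0.0006, 0.0023, -1.0, 0.3, 68.6] rows>= 1.6
[255.62742949 195.93651062]
155 115
```

View pics/w5.png

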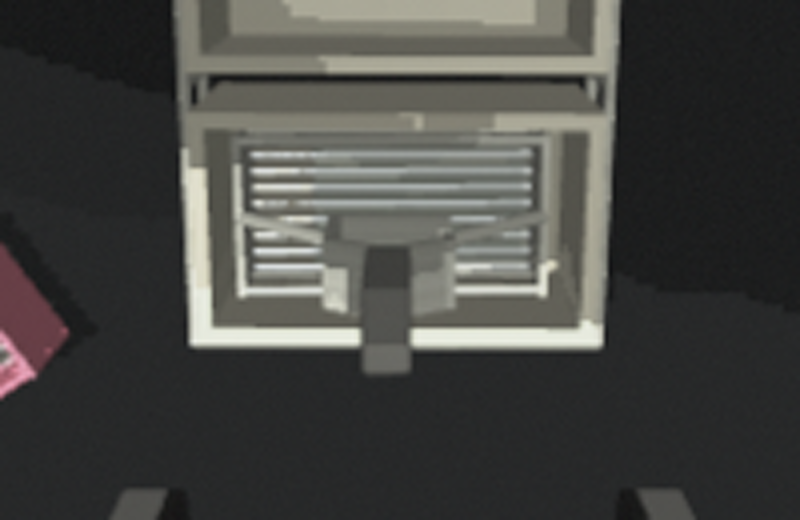

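Dish0 tab's top spans (362–412, 290–372) in this crop, centre (387,331): about x=444, y=-118; pink look-alike is well to the left.

```bash
python3 - <<'E'
from h import *
print(p2w(cam('wrist'),[(251.75,197.75)],[140]));go(444.3,-118,110.5,91.2)
E
```

```text
[[ 444.14073771 -118.46525366  140.        ]]
inc [-0.0026, -0.0007, 0.0029, -2.1, -2.4, 123.2] rows>= 3.0
```

Emit:
arm_command:
  increments:
    - [-0.001,0,0.002,-2,-2.4,20,-0.2]
    - [-0.001,0,0.002,-2,-2.4,45,-0.2]
    - [-0.001,0,0.002,-2,-2.4,70,-0.2]
    - [-0.001,0,0.002,-2,-2.4,90,-0.2]
    - [-0.001,0,0.002,-2,-2.4,110,-0.2]
    - [-0.001,0,0.002,-2,-2.4,122,-0.2]
    - [-0.001,0,0.002,-2,-2.4,122,-0.2]
    - [-0.001,0,0.002,-2,-2.4,122,-0.2]
    - [-0.001,0,0.002,-2,-2.4,122,-0.2]
    - [-0.001,0,0.002,-2,-2.4,122,-0.2]

```text
time_s: 19.33
tcp_pos: [444.8, -119.3, 113.1]
orientation: [0.0, 0.7, 0.714, -0.0]
force: [-0.7, -0.2, 0.6]
opening: 0.598
finger_force: 0.0
```

Emit:
arm_command:
  increments:
    - [0,0,0,0,0,0,1]
    - [0,0,0,0,0,0,1]
    - [0,0,0,0,0,0,1]
    - [0,0,0,0,0,0,1]
    - [0,0,0,0,0,0,1]
    - [0,0,0,0,0,0,1]
    - [0,0,0,0,0,0,1]

```text
time_s: 19.92
tcp_pos: [443.8, -119.6, 112.5]
orientation: [-0.0, 0.7, 0.714, -0.001]
force: [-1.6, 0.6, 5.8]
opening: 0.106
finger_force: 59.0
```

```bash
python3 - <<'E'
from h import *
st()
E
```

```text
t 19.92 tcp [ 443.8 -119.6  112.5] yaw 91.08 zdown [-1.3e-03 -8.0e-04 -1.0e+00] F [-1.6  0.6  5.8] op 0.106 ff 59.0 q [ 1.01  0.06 -0.81  2.03  0.05  1.08  0.19]
```

Emit:
arm_command:
  increments:
    - [0,0,0,0,0,-15,1]
    - [0,0,0,0,0,-35,1]
    - [0,0,0,0,0,-65,1]
    - [0,0,0,0,0,-95,1]
    - [0,0,0,0,0,-125,1]
    - [0,0,0,0,0,-125,1]
    - [0,0,0,0,0,-125,1]
    - [0,0,0,0,0,-125,1]

```text
time_s: 20.58
tcp_pos: [443.0, -119.4, 235.8]
orientation: [-0.001, 0.7, 0.714, -0.001]
force: [-0.3, -0.0, -2.2]
opening: 0.108
finger_force: 58.9
```

```bash
python3 - <<'E'
from h import *
st();go(596.6,22.6,235,95)
E
```

```text
t 20.58 tcp [ 443.  -119.4  235.8] yaw 91.07 zdown [-0.0032  0.     -1.    ] F [-0.3 -0.  -2.2] op 0.108 ff 58.9 q [ 1.04 -0.08 -0.78  1.87 -0.06  1.34  0.29]
inc [-0.0032, -0.0002, -0.0686, 139.1, 156.2, 0.3] rows>= 5.0
```

Emit:
arm_command:
  increments:
    - [0,0,-0.01,20,22,0,1]
    - [0,0,-0.02,40,45,0,1]
    - [0,0,-0.03,60,67,0,1]
    - [-0.001,0,-0.04,80,90,0,1]
    - [-0.002,0,-0.05,100,112,0,1]
    - [-0.002,0,-0.06,120,135,0,1]
    - [-0.002,0,-0.0686,139,156,0,1]
    - [-0.002,0,-0.0686,139,156,0,1]
    - [-0.002,0,-0.0686,139,156,18,1]
    - [-0.002,0,-0.0686,139,156,36,1]
    - [-0.002,0,-0.0686,139,156,52,1]
    - [-0.002,0,-0.0686,139,156,52,1]

```text
time_s: 21.58
tcp_pos: [593.5, 21.8, 179.1]
orientation: [-0.003, 0.675, 0.738, -0.003]
force: [-0.3, -0.2, -2.8]
opening: 0.099
finger_force: 59.5
```

Emit:
arm_command:
  increments:
    - [0,0,0,0,0,0,1]
    - [0,0,0,0,0,0,1]
    - [0,0,0,0,0,0,1]
    - [0,0,0,0,0,0,1]
    - [0,0,0,0,0,0,1]
    - [0,0,0,0,0,0,1]
    - [0,0,0,0,0,0,1]
    - [0,0,0,0,0,0,1]

```text
time_s: 22.25
tcp_pos: [597.2, 22.5, 185.0]
orientation: [0.0, 0.676, 0.737, 0.0]
force: [0.2, 1.0, -2.1]
opening: 0.103
finger_force: 59.5
```

```bash
python3 - <<'E'
from h import *
st();go(651.4,27.4,182,95)
E
```

```text
t 22.25 tcp [597.2  22.5 185. ] yaw 95.01 zdown [ 8.e-04 -4.e-04 -1.e+00] F [ 0.2  1.  -2.1] op 0.103 ff 59.5 q [ 0.67  0.37 -0.92  1.62  0.31  1.3  -0.22]
inc [0.0008, 0.0005, 0.0002, 0.2, 54.4, 3.0] rows>= 1.3
```

Emit:
arm_command:
  increments:
    - [0,0,0,0,5,3,1]
    - [0,0,0,0,10,3,1]
    - [0,0,0,0,18,3,1]
    - [0,0,0,0,25,3,1]
    - [0,0,0,0,32,3,1]
    - [0,0,0,0,39,3,1]
    - [0,0,0,0,45,3,1]
    - [0,0,0,0,50,3,1]
    - [0,0,0,0,54.4,3,1]
    - [0,0,0,0,54.4,3,1]
    - [0,0,0,0,54.4,3,1]
    - [0,0,0,0,54.4,3,1]

```text
time_s: 23.25
tcp_pos: [651.1, 27.3, 181.8]
orientation: [0.0, 0.675, 0.737, -0.0]
force: [0.1, -0.4, -1.4]
opening: 0.106
finger_force: 59.5
```

Emit:
arm_command:
  increments:
    - [0,0,0,0,0.5,3,1]
    - [0,0,0,0,0.5,6,1]
    - [0,0,0,0,0.5,9,1]
    - [0,0,0,0,0.5,11,1]
    - [0,0,0,0,0.5,13,1]
    - [0,0,0,0,0.5,14,1]
    - [0,0,0,0,0.5,14,1]
    - [0,0,0,0,0.5,14,1]
    - [0,0,0,0,0.5,14,1]

```text
time_s: 24.0
tcp_pos: [651.9, 27.3, 167.9]
orientation: [0.0, 0.675, 0.737, 0.0]
force: [-0.1, 0.6, -1.7]
opening: 0.106
finger_force: 59.7
```

```bash
python3 - <<'E'
from h import *
st();go(651.4,27.4,166.5,95)
E
```

```text
t 24.0 tcp [651.9  27.3 167.9] yaw 95.02 zdown [ 7.e-04 -3.e-04 -1.e+00] F [-0.1  0.6 -1.7] op 0.106 ff 59.7 q [ 0.56  0.5  -0.88  1.5   0.39  1.32 -0.26]
inc [0.0007, 0.0003, 0.0003, 0.1, -0.5, 1.4] rows>= 0.0
```

Emit:
arm_command:
  increments:
    - [0,0,0,0,0,1,1]
    - [0,0,0,0,0,2,1]
    - [0,0,0,0,0,2.4,1]
    - [0,0,0,0,0,2.4,1]
    - [0,0,0,0,0,2.4,1]

```text
time_s: 24.42
tcp_pos: [652.1, 27.4, 167.5]
orientation: [0.001, 0.676, 0.737, 0.0]
force: [-2.3, -0.2, 7.8]
opening: 0.102
finger_force: 61.0
```

Emit:
arm_command:
  increments:
    - [0,0,0,0,0,0,0.5]
    - [0,0,0,0,0,0,0]
    - [0,0,0,0,0,0,-0.2]
    - [0,0,0,0,0,0,-0.2]
    - [0,0,0,0,0,0,-0.2]
    - [0,0,0,0,0,0,-0.2]
    - [0,0,0,0,0,-20,-0.2]
    - [0,0,0,0,0,-40,-0.2]
    - [0,0,0,0,0,-65,-0.2]
    - [0,0,0,0,0,-85,-0.2]
    - [0,0,0,0,0,-85,-0.2]
    - [0,0,0,0,0,-85,-0.2]

```text
time_s: 25.42
tcp_pos: [652.4, 27.6, 251.6]
orientation: [0.001, 0.675, 0.737, 0.001]
force: [0.2, 0.3, -0.8]
opening: 0.598
finger_force: 0.0
```

```bash
python3 - <<'E'
from h import *
st();P=p2w(cam('top'),[np.array((660,140))/4.497+[150,105]],[118]);print(P)
go(P[0,0],-100,270,95)
E
```

```text
t 25.42 tcp [652.4  27.6 251.6] yaw 95.02 zdown [ 2.9e-03 -2.0e-04 -1.0e+00] F [ 0.2  0.3 -0.8] op 0.598 ff 0.0 q [ 0.57  0.45 -0.9   1.39  0.35  1.46 -0.23]
[[ 660.82593814 -150.82199542  118.        ]]
inc [0.0029, 0.0004, 0.0003, -127.9, -2.7, -18.4] rows>= 3.1
```

Emit:
arm_command:
  increments:
    - [0.001,0,0,-40,0,-10,-0.2]
    - [0.002,0,0,-80,-1,-18,-0.2]
    - [0.003,0,0,-120,-2,-18,-0.2]
    - [0.003,0,0,-160,-3,-18,-0.2]
    - [0.003,0,0,-192,-8,-18,-0.2]
    - [0.003,0,0,-192,-8,-18,-0.2]
    - [0.003,0,0,-192,-8,-18,-0.2]
    - [0.003,0,0,-192,-8,-18,-0.2]
    - [0.003,0,0,-192,-8,-18,-0.2]
    - [0.003,0,0,-192,-8,-18,-0.2]
    - [0.003,0,0,-192,-8,-18,-0.2]
    - [0.003,0,0,-192,-8,-18,-0.2]

```text
time_s: 26.42
tcp_pos: [660.7, -163.5, 268.6]
orientation: [-0.001, 0.675, 0.738, -0.001]
force: [0.2, 0.4, 1.0]
opening: 0.596
finger_force: 0.0
```

```bash
python3 - <<'E'
from h import *
st();C,im=grab('wrist')
cv2.imwrite('pics/w6.png',cv2.resize(im,(800,600),interpolation=cv2.INTER_CUBIC))
print(w2p(C,[(661,-151,137.5),(661,-151,118)])*1.5625);np.savez('w6.npz',K=C[0],d=C[1],r=C[2],t=C[3])
E
```

```text
t 26.42 tcp [ 660.7 -163.5  268.6] yaw 95.12 zdown [-2.3e-03 -7.0e-04 -1.0e+00] F [0.2 0.4 1. ] op 0.596 ff 0.0 q [ 0.77  0.5  -0.85  1.28  0.37  1.52  0.06]
[[401.64407636 262.96008864]
 [401.56541838 255.5925256 ]]
```

View pics/w6.png

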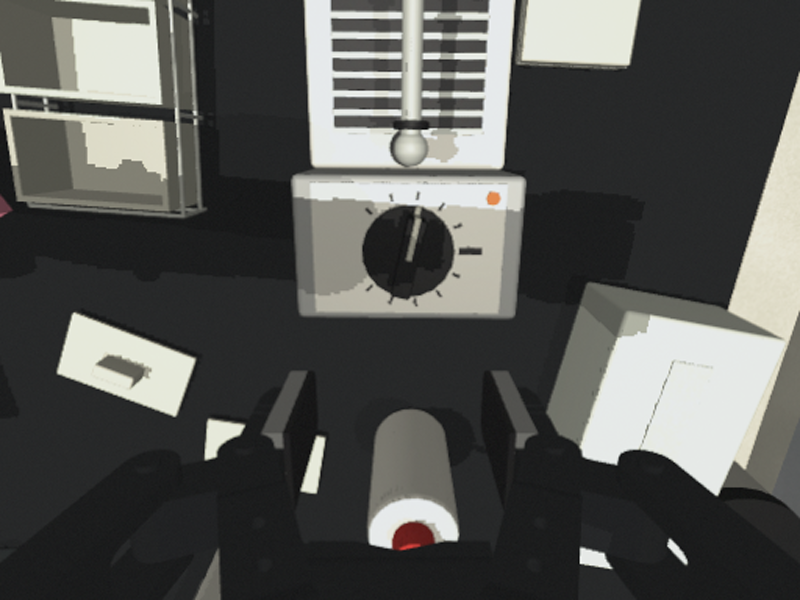

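```bash
python3 - <<'E'
from h import *
f=np.load('w6.npz');C=(f['K'],f['d'],f['r'],f['t'])
im=cv2.imread('pics/w6.png');a=im[190:320,340:500];cv2.imwrite('pics/w6c.png',cv2.resize(a,(738,600),interpolation=cv2.INTER_CUBIC))
c=p2w(C,[np.array((408,251))/1.5625],[117.5])[0];l=p2w(C,np.array([(410,260),(417.5,208)])/1.5625,[137.5]*2);t=p2w(C,np.array([(460,251),(481,251)])/1.5625,[110]*2)
print(c,l,t);d=l[1]-l[0];print(np.degrees(np.arctan2(d[1],d[0])));d=t.mean(0)-c;print(np.degrees(np.arctan2(d[1],d[0])))
E
```

```text
[ 664.60435996 -147.95856645  117.5       ] [[ 665.5300075  -148.87586829  137.5       ]
 [ 666.81672361 -119.6291614   137.5       ]] [[ 696.74664077 -146.61801888  110.        ]
 [ 709.61250959 -145.45668354  110.        ]]
87.48088247755982
2.851225697769532
```

View pics/w6c.png

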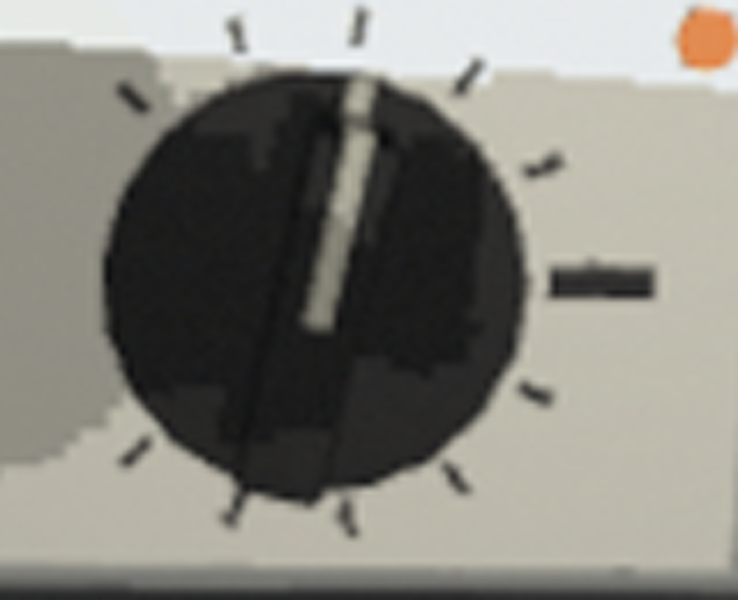

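Dial crop: skirt centre about (310,285), white line from (318,328) to the bar end (357,125), long tick at (600,283): the line is about 80° anticlockwise of it. Gripping the bar.

```bash
python3 - <<'E'
from h import *
f=np.load('w6.npz');C=(f['K'],f['d'],f['r'],f['t'])
q=np.array([(318,327),(357,128)])/(738/160)+[340,190];l=p2w(C,q/1.5625,[137.5]*2);d=l[1]-l[0];print(l,np.linalg.norm(d),np.degrees(np.arctan2(d[1],d[0])))
print(p2w(cam('top'),[(355,141)],[0]))
st();go(665.3,-149,165,84)
E
```

```text
[[ 664.98655835 -149.44222166  137.5       ]
 [ 667.29482142 -124.91095766  137.5       ]] 24.639622399562672 84.62459516332058
[[ 682.76547678 -345.73624899    0.        ]]
t 26.47 tcp [ 660.7 -163.8  268.6] yaw 95.09 zdown [-2.3e-03 -7.0e-04 -1.0e+00] F [ 0.1 -0.3 -0.4] op 0.602 ff 0.0 q [ 0.77  0.5  -0.85  1.28  0.37  1.52  0.06]
inc [-0.0023, 0.0007, 0.1936, 14.3, 6.2, 103.6] rows>= 2.5
```

Emit:
arm_command:
  increments:
    - [-0.001,0,0.06,5,2,30,-0.2]
    - [-0.002,0,0.12,10,4,60,-0.2]
    - [-0.002,0.001,0.185,14.3,6.2,85,-0.2]
    - [-0.002,0.001,0.185,14.3,6.2,103.6,-0.2]
    - [-0.002,0.001,0.185,14.3,6.2,103.6,-0.2]
    - [-0.002,0.001,0.185,14.3,6.2,103.6,-0.2]
    - [-0.002,0.001,0.185,14.3,6.2,103.6,-0.2]
    - [-0.002,0.001,0.185,14.3,6.2,103.6,-0.2]
    - [-0.002,0.001,0.185,14.3,6.2,103.6,-0.2]
    - [-0.002,0.001,0.185,14.3,6.2,103.6,-0.2]
    - [-0.002,0.001,0.185,14.3,6.2,103.6,-0.2]
    - [-0.002,0.001,0.185,14.3,6.2,103.6,-0.2]

```text
time_s: 27.47
tcp_pos: [665.4, -150.0, 165.3]
orientation: [-0.0, 0.741, 0.672, 0.0]
force: [0.6, 0.2, 0.3]
opening: 0.599
finger_force: 0.0
```

```bash
python3 - <<'E'
from h import *
st();go(665.2,-149.3,120.5,84.6)
E
```

```text
t 27.47 tcp [ 665.4 -150.   165.3] yaw 84.41 zdown [ 2.e-04  2.e-04 -1.e+00] F [0.6 0.2 0.3] op 0.599 ff 0.0 q [ 0.74  0.54 -0.79  1.43  0.39  1.33 -0.17]
inc [0.0002, -0.0002, -0.0034, 0.7, -0.3, 44.8] rows>= 1.1
```

Emit:
arm_command:
  increments:
    - [0,0,-0.003,0.7,-0.3,15,-0.2]
    - [0,0,-0.003,0.7,-0.3,30,-0.2]
    - [0,0,-0.003,0.7,-0.3,40,-0.2]
    - [0,0,-0.003,0.7,-0.3,44.5,-0.2]
    - [0,0,-0.003,0.7,-0.3,44.5,-0.2]
    - [0,0,-0.003,0.7,-0.3,44.5,-0.2]
    - [0,0,-0.003,0.7,-0.3,44.5,1]
    - [0,0,-0.003,0.7,-0.3,44.5,1]
    - [0,0,-0.003,0.7,-0.3,44.5,1]
    - [0,0,-0.003,0.7,-0.3,44.5,1]
    - [0,0,-0.003,0.7,-0.3,44.5,1]
    - [0,0,-0.003,0.7,-0.3,44.5,1]

```text
time_s: 28.47
tcp_pos: [664.6, -149.3, 121.3]
orientation: [-0.0, 0.74, 0.673, -0.0]
force: [-3.6, -0.4, 5.4]
opening: 0.111
finger_force: 60.1
```

```bash
python3 - <<'E'
from h import *
st();p=arm.state()['tcp_pos'];go(*p,5)
E
```

```text
t 28.47 tcp [ 664.6 -149.3  121.3] yaw 84.57 zdown [-1.2e-03 -1.0e-04 -1.0e+00] F [-3.6 -0.4  5.4] op 0.111 ff 60.1 q [ 0.73  0.58 -0.78  1.47  0.41  1.26 -0.18]
inc [-0.0008, 0.001, 1.3888, 0.0, 0.0, 0.0] rows>= 11.1
```

Emit:
arm_command:
  increments:
    - [0,0,0.116,0,0,0,1]
    - [0,0,0.232,0,0,0,1]
    - [0,0,0.348,0,0,0,1]
    - [0,0,0.464,0,0,0,1]
    - [0,0,0.58,0,0,0,1]
    - [0,0,0.696,0,0,0,1]
    - [0,0,0.812,0,0,0,1]
    - [0,0,0.928,0,0,0,1]
    - [0,0,1.044,0,0,0,1]
    - [0,0,1.16,0,0,0,1]
    - [0,0,1.276,0,0,0,1]
    - [0,0,1.389,0,0,0,1]

```text
time_s: 29.47
tcp_pos: [665.1, -149.8, 121.3]
orientation: [0.0, 0.999, 0.041, 0.0]
force: [-2.1, -1.2, 4.1]
opening: 0.109
finger_force: 59.9
```

Emit:
arm_command:
  increments:
    - [0,0,0,0,0,0,1]
    - [0,0,0,0,0,0,1]
    - [0,0,0,0,0,0,1]
    - [0,0,0,0,0,0,1]
    - [0,0,0,0,0,0,1]

```text
time_s: 29.88
tcp_pos: [665.1, -149.7, 121.2]
orientation: [0.0, 0.999, 0.045, 0.0]
force: [-3.5, -1.3, 6.5]
opening: 0.111
finger_force: 60.1
```

```bash
python3 - <<'E'
from h import *
st();p=arm.state()['tcp_pos'];go(*p,5)
E
```

```text
t 29.88 tcp [ 665.1 -149.7  121.2] yaw 5.19 zdown [ 0.e+00 -5.e-04 -1.e+00] F [-3.5 -1.3  6.5] op 0.111 ff 60.1 q [ 0.56  0.51 -0.52  1.48  0.26  1.22 -1.47]
inc [0.0005, 0.0, 0.0034, 0.0, 0.0, 0.0] rows>= 0.0
```

Emit:
arm_command:
  increments:
    - [0,0,0,0,0,0,0.5]
    - [0,0,0,0,0,0,0]
    - [0,0,0,0,0,0,0]
    - [0,0,0,0,0,0,0]
    - [0,0,0,0,0,-30,0]
    - [0,0,0,0,0,-65,0]
    - [0,0,0,-30,0,-100,0]
    - [0,0,0,-50,0,-140,0]
    - [0,0,0,-50,0,-140,0]
    - [0,0,0,-50,0,-140,0]
    - [0,0,0,-50,0,-140,0]
    - [0,0,0,-50,0,-140,0]

```text
time_s: 30.88
tcp_pos: [614.9, -153.3, 258.4]
orientation: [-0.001, 0.999, 0.044, -0.001]
force: [0.4, -0.3, 0.3]
opening: 0.502
finger_force: 0.0
```

```bash
python3 - <<'E'
from h import *
st();C,im=grab('wrist');st();np.savez('w7.npz',K=C[0],d=C[1],r=C[2],t=C[3])
p=w2p(C,[(665.3,-149.3,117.5)])[0];print(p);u,v=p.astype(int);a=cv2.resize(im[v-50:v+50,u-50:u+50],(600,600),interpolation=cv2.INTER_CUBIC);print(u-50,v-50)
cv2.imwrite('pics/w7.png',a)
C,im=grab('top');cv2.imwrite('pics/raw_top1.png',im)
for l in lids(C,im):
    if 55<l[3]<75 and 100<l[2]<115: print(np.round(l[:5],1))
E
```

```text
t 30.88 tcp [ 614.9 -153.3  258.4] yaw 5.04 zdown [-0.0028  0.0014 -1.    ] F [ 0.4 -0.3  0.3] op 0.502 ff 0.0 q [ 0.63  0.32 -0.55  1.44  0.17  1.43 -1.4 ]
t 30.93 tcp [ 614.8 -153.3  258. ] yaw 5.04 zdown [-0.0035  0.0018 -1.    ] F [-0.3  0.5 -0.2] op 0.5 ff 0.0 q [ 0.63  0.33 -0.55  1.44  0.17  1.43 -1.4 ]
[257.23243725 121.3209582 ]
207 71
[397.6 318.7 109.1  63.2  24.1]
[550.4 357.3 108.9  63.2  28.9]
[ 611.8 -645.4  109.8   68.9   43.9]
```

View pics/w7.png

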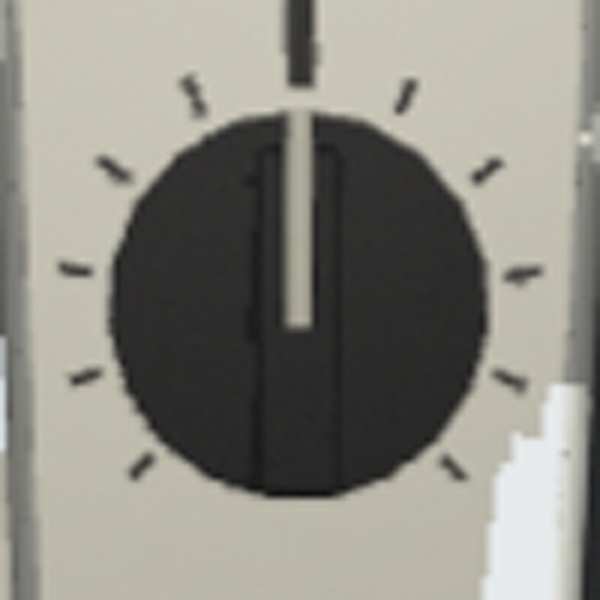

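Dial: the white line (300,110–325) lines up with the long tick at (300,45). Now lids; first lidA, with a wrist check.

```bash
python3 - <<'E'
from h import *
st();go(387.7,-280.8,200,-18.7)
E
```

```text
t 30.98 tcp [ 614.9 -153.3  258. ] yaw 5.04 zdown [-0.0037  0.002  -1.    ] F [-0.1 -0.4 -0.3] op 0.504 ff 0.0 q [ 0.63  0.33 -0.55  1.44  0.17  1.43 -1.4 ]
inc [-0.0015, 0.0039, 0.4144, -237.3, 107.2, 58.6] rows>= 6.4
```

Emit:
arm_command:
  increments:
    - [-0.001,0.004,0.08,-40,18,10,0]
    - [-0.001,0.004,0.16,-80,36,20,0]
    - [-0.001,0.004,0.24,-120,54,30,0]
    - [-0.001,0.004,0.32,-160,72,40,0]
    - [-0.001,0.004,0.4144,-200,90,50,0]
    - [-0.001,0.004,0.4144,-237,107,58,0]
    - [-0.001,0.004,0.4144,-237,107,58,0]
    - [-0.001,0.004,0.4144,-237,107,58,0]
    - [-0.001,0.004,0.4144,-237,107,58,0]
    - [-0.001,0.004,0.4144,-237,107,58,0]
    - [-0.001,0.004,0.4144,-237,107,58,0]
    - [-0.001,0.004,0.4144,-237,107,58,0]

```text
time_s: 31.98
tcp_pos: [389.9, -279.9, 202.4]
orientation: [0.0, 0.987, -0.161, 0.002]
force: [0.4, 0.2, -0.6]
opening: 0.5
finger_force: 0.0
```

```bash
python3 - <<'E'
from h import *
arm.read_camera('wrist');arm.read_camera('wrist')
st();C,im=grab('wrist');cv2.imwrite('pics/w8.png',im);st()
for l in lids(C,im,lo=120):
    if l[3]>20: print(np.round(l[:5],1),np.round(l[5]))
C,im=grab('top')
for l in lids(C,im):
    if 45<l[3]<75 and 100<l[2]<115: print('top',np.round(l[:5],1))
E
```

```text
t 32.08 tcp [ 389.4 -280.2  202.4] yaw -18.62 zdown [ 3.5e-03 -8.0e-04 -1.0e+00] F [-0.   0.1 -0.8] op 0.499 ff 0.0 q [ 0.94 -0.01 -0.37  1.89 -0.01  1.26 -1.32]
t 32.13 tcp [ 389.2 -280.3  202.4] yaw -18.65 zdown [ 3.5e-03 -8.0e-04 -1.0e+00] F [-0.1  0.3 -0.4] op 0.497 ff 0.0 q [ 0.95 -0.01 -0.37  1.89 -0.01  1.26 -1.32]
[  98.9 -340.4   31.4   20.1   -9. ] [369. 358.]
[ 218.1 -362.5   59.3   43.8   10.6] [367. 273.]
[441.8 -52.5 190.1 126.5 -88.8] [ 50. 188.]
[ 430.6 -293.9  107.6   62.5  -18.6] [256. 121.]
[ 514.5 -372.8   62.2   32.7   84.6] [305.  15.]
top [397.6 318.7 109.1  63.5  24.4]
top [ 551.  -377.   109.8   62.7   -5.8]
top [550.6 357.4 108.5  63.2  28.8]
top [ 615.3 -642.3  113.    63.1   26.9]
```

View pics/w8.png

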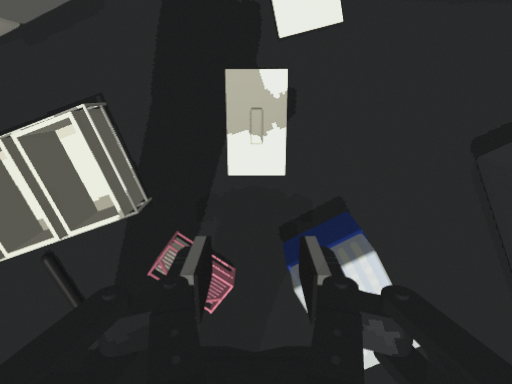

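Lid A at (256,121) measured (430.6,-293.9), agrees with the top camera to ~1 mm; the picture quota is used, so I continue by numbers.

```bash
python3 - <<'E'
from h import *
st();go(430.5,-294.2,60,-18.65)
E
```

```text
t 32.18 tcp [ 389.  -280.5  202.4] yaw -18.68 zdown [ 3.5e-03 -9.0e-04 -1.0e+00] F [ 0.5 -1.2 -1.1] op 0.5 ff 0.0 q [ 0.95 -0.01 -0.37  1.89 -0.01  1.26 -1.32]
inc [-0.0003, -0.0036, -0.0004, 43.2, -0.2, 142.6] rows>= 3.6
```

Emit:
arm_command:
  increments:
    - [0,-0.003,0,11,0,36,0]
    - [0,-0.003,0,22,0,72,0]
    - [0,-0.003,0,33,0,108,0]
    - [0,-0.003,0,43.2,0,142.5,0]
    - [0,-0.003,0,43.2,0,142.5,0]
    - [0,-0.003,0,43.2,0,142.5,0]
    - [0,-0.003,0,43.2,0,142.5,0]
    - [0,-0.003,0,43.2,0,142.5,0]
    - [0,-0.003,0,43.2,0,142.5,0]
    - [0,-0.003,0,43.2,0,142.5,0]

```text
time_s: 33.02
tcp_pos: [430.6, -295.7, 62.1]
orientation: [0.001, 0.987, -0.163, 0.002]
force: [-0.1, -0.1, 0.3]
opening: 0.5
finger_force: 0.0
```

```bash
python3 - <<'E'
from h import *
st();go(430.5,-294.2,12.5,-18.65)
E
```

```text
t 33.02 tcp [ 430.6 -295.7   62.1] yaw -18.76 zdown [ 0.0031 -0.0027 -1.    ] F [-0.1 -0.1  0.3] op 0.5 ff 0.0 q [ 0.9   0.23 -0.38  1.95  0.1   0.98 -1.43]
inc [0.0015, -0.0038, -0.002, -0.8, -1.5, 49.6] rows>= 1.2
```

Descend, close, lift.

Emit:
arm_command:
  increments:
    - [0.001,-0.003,-0.002,-0.5,-1.5,16,0]
    - [0.001,-0.003,-0.002,-0.5,-1.5,32,0]
    - [0.001,-0.003,-0.002,-0.5,-1.5,43,0]
    - [0.001,-0.003,-0.002,-0.5,-1.5,49,0]
    - [0.001,-0.003,-0.002,-0.5,-1.5,49,0]
    - [0.001,-0.003,-0.002,-0.5,-1.5,49,0]
    - [0.001,-0.003,-0.002,-0.5,-1.5,49,1]
    - [0.001,-0.003,-0.002,-0.5,-1.5,49,1]
    - [0.001,-0.003,-0.002,-0.5,-1.5,49,1]
    - [0.001,-0.003,-0.002,-0.5,-1.5,49,1]
    - [0.001,-0.003,-0.002,-0.5,-1.5,49,1]
    - [0.001,-0.003,-0.002,-0.5,-1.5,49,1]

```text
time_s: 34.02
tcp_pos: [430.6, -293.8, 12.0]
orientation: [-0.0, 0.987, -0.162, -0.0]
force: [-0.1, 0.1, 6.1]
opening: 0.127
finger_force: 62.3
```

Emit:
arm_command:
  increments:
    - [0,0,0,0,0,0,1]
    - [0,0,0,0,0,-15,1]
    - [0,0,0,0,0,-40,1]
    - [0,0,0,0,0,-70,1]
    - [0,0,0,0,0,-100,1]
    - [0,0,0,0,0,-100,1]
    - [0,0,0,0,0,-100,1]
    - [0,0,0,0,0,-100,1]

```text
time_s: 34.68
tcp_pos: [429.5, -293.2, 110.4]
orientation: [-0.001, 0.987, -0.162, -0.002]
force: [-0.8, -0.4, -0.4]
opening: 0.124
finger_force: 61.5
```

```bash
python3 - <<'E'
from h import *
st();go(445.9,-118,112,1.2)
E
```

```text
t 34.68 tcp [ 429.5 -293.2  110.4] yaw -18.63 zdown [-0.0029  0.0023 -1.    ] F [-0.8 -0.4 -0.4] op 0.124 ff 61.5 q [ 0.91  0.17 -0.39  1.9   0.07  1.09 -1.41]
inc [-0.0019, 0.0033, -0.3461, -40.4, -171.3, -1.3] rows>= 4.2
```

Emit:
arm_command:
  increments:
    - [0,0,-0.06,-7,-29,0,1]
    - [0,0,-0.12,-14,-58,0,1]
    - [0,0,-0.18,-21,-87,0,1]
    - [-0.001,0.002,-0.24,-28,-116,0,1]
    - [-0.002,0.003,-0.3,-35,-145,0,1]
    - [-0.002,0.003,-0.346,-40.4,-171.3,0,1]
    - [-0.002,0.003,-0.346,-40.4,-171.3,0,1]
    - [-0.002,0.003,-0.346,-40.4,-171.3,0,1]
    - [-0.002,0.003,-0.346,-40.4,-171.3,0,1]
    - [-0.002,0.003,-0.346,-40.4,-171.3,0,1]
    - [-0.002,0.003,-0.346,-40.4,-171.3,0,1]
    - [-0.002,0.003,-0.346,-40.4,-171.3,0,1]

```text
time_s: 35.68
tcp_pos: [446.2, -119.2, 111.1]
orientation: [0.0, 1.0, 0.009, 0.0]
force: [0.1, -0.2, -0.2]
opening: 0.126
finger_force: 61.6
```

```bash
python3 - <<'E'
from h import *
st();go(445.9,-118,75,1.2);C=cam('wrist');arm.read_camera('wrist');st()
E
```

```text
t 35.68 tcp [ 446.2 -119.2  111.1] yaw 1.08 zdown [ 2.e-04 -2.e-04 -1.e+00] F [ 0.1 -0.2 -0.2] op 0.126 ff 61.6 q [ 0.76  0.05 -0.56  2.03  0.03  1.07 -1.37]
inc [0.0003, -0.0002, -0.0021, -0.3, -1.2, 36.1] rows>= 0.9
t 35.73 tcp [ 446.3 -119.   111.2] yaw 1.1 zdown [ 4.e-04 -3.e-04 -1.e+00] F [-0.1 -0.3  0.1] op 0.123 ff 61.6 q [ 0.76  0.05 -0.56  2.03  0.03  1.07 -1.37]
```

Emit:
arm_command:
  increments:
    - [0,0,-0.002,0,-1,12,1]
    - [0,0,-0.002,0,-1,24,1]
    - [0,0,-0.002,0,-1,32,1]
    - [0,0,-0.002,0,-1,35,1]
    - [0,0,-0.002,0,-1,38,1]
    - [0,0,-0.002,0,-1,41,1]
    - [0,0,-0.002,0,-1,43.5,1]
    - [0,0,-0.002,0,-1,45,1]
    - [0,0,-0.002,0,-1,45,1]
    - [0,0,-0.002,0,-1,45,1]

```text
time_s: 36.57
tcp_pos: [446.7, -117.3, 66.5]
orientation: [0.0, 1.0, 0.011, 0.0]
force: [0.6, 0.3, -1.1]
opening: 0.124
finger_force: 61.6
```

```bash
python3 - <<'E'
from h import *
st()
E
```

```text
t 36.57 tcp [ 446.7 -117.3   66.5] yaw 1.32 zdown [ 9.e-04 -7.e-04 -1.e+00] F [ 0.6  0.3 -1.1] op 0.124 ff 61.6 q [ 0.74  0.11 -0.56  2.07  0.07  0.98 -1.41]
```

Emit:
arm_command:
  increments:
    - [0,0,0,0,0,0.8,1]
    - [0,0,0,0,0,0.8,0.5]
    - [0,0,0,0,0,0.8,0]
    - [0,0,0,0,0,0.8,0]
    - [0,0,0,0,0,0.8,0]
    - [0,0,0,0,0,0.8,0]
    - [0,0,0,0,0,-25,0]
    - [0,0,0,0,0,-60,0]
    - [0,0,0,0,0,-60,0]
    - [0,0,0,0,0,-60,0]
    - [0,0,0,0,0,-60,0]

```text
time_s: 37.48
tcp_pos: [446.3, -117.3, 126.2]
orientation: [0.0, 1.0, 0.011, 0.0]
force: [-0.2, 0.6, -0.5]
opening: 0.499
finger_force: 0.0
```

```bash
python3 - <<'E'
from h import *
st();C,im=grab('top')
for l in lids(C,im):
    if 45<l[3]<75 and 100<l[2]<115: print('top',np.round(l[:5],1))
go(551,-376,125,-5.8)
E
```

```text
t 37.48 tcp [ 446.3 -117.3  126.2] yaw 1.31 zdown [ 5.e-04 -9.e-04 -1.e+00] F [-0.2  0.6 -0.5] op 0.499 ff 0.0 q [ 0.76  0.03 -0.56  2.02  0.02  1.1  -1.36]
top [397.6 318.7 109.1  63.5  24.4]
top [ 551.  -377.   109.8   62.7   -5.8]
top [550.6 357.4 108.5  63.2  28.8]
inc [0.0003, 0.0007, 0.1241, 99.3, 261.2, 0.6] rows>= 6.7
```

Emit:
arm_command:
  increments:
    - [0,0,-0.12,14,37,-3,0]
    - [0,0,-0.24,28,74,-6,0]
    - [0,0,-0.36,42,112,-9,0]
    - [0,0,-0.48,56,149,-12,0]
    - [0,0,-0.6,70,186,-15,0]
    - [0,0,-0.72,85,224,-18,0]
    - [0,0,-0.84,99.3,261.2,-20,0]
    - [0,0,-0.96,99.3,261.2,-20,0]
    - [0,0,-1.08,99.3,261.2,-20,0]
    - [0,0,-1.2,99.3,261.2,-20,0]
    - [0,0,-1.32,99.3,261.2,-20,0]
    - [0,0,-1.44,99.3,261.2,-20,0]

```text
time_s: 38.53
tcp_pos: [551.0, -375.5, 144.3]
orientation: [-0.001, 0.742, 0.67, -0.0]
force: [0.1, -0.3, -0.5]
opening: 0.501
finger_force: 0.0
```

```bash
python3 - <<'E'
from h import *
st();go(551,-376,125,174.2)
E
```

```text
t 38.53 tcp [ 551.  -375.5  144.3] yaw 84.17 zdown [-0.0019  0.0019 -1.    ] F [ 0.1 -0.3 -0.5] op 0.501 ff 0.0 q [ 1.    0.47 -0.59  1.49  0.27  1.26  0.27]
inc [-0.0003, -0.0029, -1.5713, -0.5, 0.1, 19.3] rows>= 12.6
```

Emit:
arm_command:
  increments:
    - [0,0,-0.12,0,0,0,0]
    - [0,0,-0.24,0,0,0,0]
    - [0,0,-0.36,0,0,0,0]
    - [0,0,-0.48,0,0,0,0]
    - [0,0,-0.6,0,0,0,0]
    - [0,0,-0.72,0,0,0,0]
    - [0,0,-0.84,0,0,0,0]
    - [0,0,-0.96,0,0,0,0]
    - [0,0,-1.08,0,0,0,0]
    - [0,0,-1.2,0,0,0,0]
    - [0,0,-1.32,0,0,0,0]
    - [0,0,-1.44,0,0,0,0]

```text
time_s: 39.53
tcp_pos: [551.0, -375.5, 144.6]
orientation: [-0.001, 0.116, 0.993, 0.001]
force: [1.1, 0.1, 0.0]
opening: 0.504
finger_force: 0.0
```

```bash
python3 - <<'E'
from h import *
st();go(551,-376,60,174.2)
E
```

```text
t 39.53 tcp [ 551.  -375.5  144.6] yaw 166.69 zdown [-0.0015  0.0015 -1.    ] F [1.1 0.1 0. ] op 0.504 ff 0.0 q [ 1.17  0.55 -0.85  1.49  0.42  1.3   1.62]
inc [0.0012, -0.0017, -0.1312, -0.3, -0.6, 84.6] rows>= 2.0
```

Emit:
arm_command:
  increments:
    - [0,0,-0.06,0,-0.3,25,0]
    - [0,0,-0.12,0,-0.5,50,0]
    - [0,0,-0.12,0,-0.5,75,0]
    - [0,0,-0.12,0,-0.5,84,0]
    - [0,0,-0.12,0,-0.5,84,0]
    - [0,0,-0.12,0,-0.5,84,0]
    - [0,0,-0.12,0,-0.5,84,0]
    - [0,0,-0.12,0,-0.5,84,0]
    - [0,0,-0.12,0,-0.5,84,0]
    - [0,0,-0.12,0,-0.5,84,0]

```text
time_s: 40.37
tcp_pos: [552.2, -376.9, 63.8]
orientation: [0.001, 0.059, 0.998, -0.001]
force: [0.5, 0.1, 0.4]
opening: 0.498
finger_force: 0.0
```

```bash
python3 - <<'E'
from h import *
st();go(551,-376,12.5,174.2)
E
```

```text
t 40.37 tcp [ 552.2 -376.9   63.8] yaw 173.19 zdown [ 0.002  -0.0018 -1.    ] F [0.5 0.1 0.4] op 0.498 ff 0.0 q [ 1.16  0.63 -0.83  1.56  0.5   1.17  1.68]
inc [-0.0015, 0.0021, -0.0175, 1.4, 0.8, 51.2] rows>= 1.2
```

Emit:
arm_command:
  increments:
    - [-0.001,0.001,-0.017,1,0.5,16,0]
    - [-0.001,0.001,-0.017,1,0.5,32,0]
    - [-0.001,0.001,-0.017,1,0.5,43,0]
    - [-0.001,0.001,-0.017,1,0.5,50,0]
    - [-0.001,0.001,-0.017,1,0.5,50,0]
    - [-0.001,0.001,-0.017,1,0.5,50,0]
    - [-0.001,0.001,-0.017,1,0.5,50,1]
    - [-0.001,0.001,-0.017,1,0.5,50,1]
    - [-0.001,0.001,-0.017,1,0.5,50,1]
    - [-0.001,0.001,-0.017,1,0.5,50,1]
    - [-0.001,0.001,-0.017,1,0.5,50,1]
    - [-0.001,0.001,-0.017,1,0.5,50,1]

```text
time_s: 41.37
tcp_pos: [551.4, -376.3, 13.5]
orientation: [0.0, 0.051, 0.999, -0.0]
force: [-0.2, 1.1, 4.9]
opening: 0.121
finger_force: 62.6
```

Emit:
arm_command:
  increments:
    - [0,0,0,0,0,0,1]
    - [0,0,0,0,0,-15,1]
    - [0,0,0,0,0,-40,1]
    - [0,0,0,0,0,-70,1]
    - [0,0,0,0,0,-110,1]
    - [0,0,0,0,0,-110,1]
    - [0,0,0,0,0,-110,1]
    - [0,0,0,0,0,-110,1]

```text
time_s: 42.03
tcp_pos: [550.3, -376.1, 122.7]
orientation: [-0.0, 0.051, 0.999, 0.0]
force: [0.4, 0.9, -0.5]
opening: 0.124
finger_force: 62.1
```

```bash
python3 - <<'E'
from h import *
st();go(444.4,-48,122,181.2)
E
```

```text
t 42.03 tcp [ 550.3 -376.1  122.7] yaw 174.17 zdown [-8.e-04  2.e-04 -1.e+00] F [ 0.4  0.9 -0.5] op 0.124 ff 62.1 q [ 1.19  0.58 -0.87  1.51  0.45  1.27  1.73]
inc [0.0002, -0.0008, -0.1226, 138.7, 315.6, 0.8] rows>= 8.3
```

Emit:
arm_command:
  increments:
    - [0,0,-0.014,15,35,0,1]
    - [0,0,-0.027,31,70,0,1]
    - [0,0,-0.04,46,105,0,1]
    - [0,0,-0.054,62,140,0,1]
    - [0,0,-0.068,77,175,0,1]
    - [0,0,-0.082,92,210,0,1]
    - [0,0,-0.095,108,245,0,1]
    - [0,0,-0.11,123,280,0,1]
    - [0,0,-0.1226,138.5,315.5,0,1]
    - [0,0,-0.1226,138.5,315.5,0,1]
    - [0,0,-0.1226,138.5,315.5,0,1]
    - [0,0,-0.1226,138.5,315.5,0,1]

```text
time_s: 43.03
tcp_pos: [444.3, -49.0, 122.2]
orientation: [-0.001, -0.01, 1.0, -0.0]
force: [-0.2, -1.4, -0.7]
opening: 0.125
finger_force: 62.1
```

Emit:
arm_command:
  increments:
    - [0,0,0,0,0,10,1]
    - [0,0,0,0,0,10,1]
    - [0,0,0,0,0,10,1]
    - [0,0,0,0,0,10,1]
    - [0,0,0,0,0,10,1]
    - [0,0,0,0,0,10,1]
    - [0,0,0,0,0,10,1]
    - [0,0,0,0,0,10,1]

```text
time_s: 43.7
tcp_pos: [445.2, -48.2, 112.9]
orientation: [0.0, -0.01, 1.0, 0.0]
force: [0.3, 0.1, -0.6]
opening: 0.125
finger_force: 62.0
```

```bash
python3 - <<'E'
from h import *
st();go(444.8,-48,67.5,181.2)
E
```

```text
t 43.7 tcp [445.2 -48.2 112.9] yaw -178.81 zdown [ 0.e+00  4.e-04 -1.e+00] F [ 0.3  0.1 -0.6] op 0.125 ff 62.0 q [ 1.25  0.06 -1.21  2.04  0.06  1.08  1.61]
inc [0.0004, 0.0, -0.0001, 0.4, 0.2, 45.4] rows>= 1.1
```

Emit:
arm_command:
  increments:
    - [0,0,0,0.3,0,12,1]
    - [0,0,0,0.3,0,24,1]
    - [0,0,0,0.3,0,32,1]
    - [0,0,0,0.3,0,35,1]
    - [0,0,0,0.3,0,38,1]
    - [0,0,0,0.3,0,41,1]
    - [0,0,0,0.3,0,43.5,1]
    - [0,0,0,0.3,0,45.5,1]
    - [0,0,0,0.3,0,45.5,1]
    - [0,0,0,0.3,0,45.5,1]

```text
time_s: 44.53
tcp_pos: [445.0, -48.2, 67.5]
orientation: [0.0, -0.01, 1.0, 0.0]
force: [1.3, 0.8, -0.5]
opening: 0.127
finger_force: 62.2
```

```bash
python3 - <<'E'
from h import *
st()
E
```

```text
t 44.53 tcp [445.  -48.2  67.5] yaw -178.8 zdown [ 4.e-04  3.e-04 -1.e+00] F [ 1.3  0.8 -0.5] op 0.127 ff 62.2 q [ 1.18  0.18 -1.18  2.09  0.2   0.99  1.49]
```

Seated. Release, rise, then travel to lid C while turning back.

Emit:
arm_command:
  increments:
    - [0,0,0,0,0,0.8,1]
    - [0,0,0,0,0,0.8,0.5]
    - [0,0,0,0,0,0.8,0]
    - [0,0,0,0,0,0.8,0]
    - [0,0,0,0,0,0.8,0]
    - [0,0,0,0,0,0.8,0]
    - [0,0,0,0,0,-25,0]
    - [0,0,0,0,0,-60,0]
    - [0,0,0,0,0,-90,0]
    - [0,0,0,0,0,-90,0]
    - [0,0,0,0,0,-90,0]

```text
time_s: 45.45
tcp_pos: [445.9, -49.1, 158.7]
orientation: [0.001, -0.01, 1.0, -0.002]
force: [-0.3, -0.8, -0.3]
opening: 0.498
finger_force: 0.0
```

Emit:
arm_command:
  increments:
    - [0,0,0.12,0,0,0,0]
    - [0,0,0.24,0,0,0,0]
    - [0,0,0.36,0,0,0,0]
    - [0,0,0.48,0,0,0,0]
    - [0,0,0.6,0,0,0,0]
    - [0,0,0.72,0,0,0,0]
    - [0,0,0.84,0,0,0,0]
    - [0,0,0.96,0,0,0,0]
    - [0,0,1.08,0,0,0,0]
    - [0,0,1.2,0,0,0,0]
    - [0,0,1.32,0,0,0,0]
    - [0,0,1.44,0,0,0,0]

```text
time_s: 46.45
tcp_pos: [443.6, -47.9, 155.9]
orientation: [-0.002, 0.654, 0.757, 0.0]
force: [0.4, -0.2, 0.2]
opening: 0.501
finger_force: 0.0
```

```bash
python3 - <<'E'
from h import *
st();C,im=grab('top')
for l in lids(C,im):
    if 45<l[3]<75 and 100<l[2]<118: print('top',np.round(l[:5],1))
go(398,319.3,130,24.3)
E
```

```text
t 46.45 tcp [443.6 -47.9 155.9] yaw 98.37 zdown [-0.0023  0.0024 -1.    ] F [ 0.4 -0.2  0.2] op 0.501 ff 0.0 q [ 1.45 -0.09 -1.33  1.99 -0.09  1.17  0.31]
top [397.6 318.7 109.1  63.2  24.1]
top [550.5 357.4 108.7  63.2  28.9]
top [ 618.2 -644.2  115.4   67.5    5.1]
inc [-0.0033, -0.0009, 1.2875, 369.9, 6.4, 26.9] rows>= 10.3
```

Emit:
arm_command:
  increments:
    - [0,0,0.1,15,0,0,0]
    - [0,0,0.2,30,0,0,0]
    - [0,0,0.3,45,0,0,0]
    - [0,0,0.3,45,0,0,0]

```text
time_s: 46.83
tcp_pos: [436.9, -0.9, 156.2]
orientation: [-0.001, 0.757, 0.654, -0.001]
force: [0.1, 0.8, -0.5]
opening: 0.495
finger_force: 0.0
```

```bash
python3 - <<'E'
from h import *
st();go(398,319.3,130,24.3)
E
```

```text
t 46.83 tcp [436.9  -0.9 156.2] yaw 81.68 zdown [-2.3e-03  8.0e-04 -1.0e+00] F [ 0.1  0.8 -0.5] op 0.495 ff 0.0 q [ 1.43 -0.21 -1.34  2.01 -0.22  1.19  0.03]
inc [-0.0024, 0.0007, 1.0015, 311.2, -84.8, 26.6] rows>= 8.0
```

```bash
python3 - <<'E'
from h import *
go(590,-40,270,60)
E
```

```text
inc [-0.0024, -0.0, 0.3784, -16.5, 156.9, -114.1] rows>= 4.7
```

Emit:
arm_command:
  increments:
    - [0,0,0,-3,25,-20,0]
    - [0,0,0,-6,52,-40,0]
    - [0,0,0,-9,80,-60,0]
    - [0,0,0.1,-12,108,-80,0]
    - [0,0,0.2,-15,135,-100,0]
    - [0,0,0.3,-16,157,-114,0]
    - [0,0,0.378,-16,157,-114,0]
    - [0,0,0.378,-16,157,-114,0]
    - [0,0,0.378,-16,157,-114,0]

```text
time_s: 47.58
tcp_pos: [590.5, -42.9, 269.4]
orientation: [-0.001, 0.865, 0.501, -0.001]
force: [0.2, -0.2, 0.7]
opening: 0.496
finger_force: 0.0
```

```bash
python3 - <<'E'
from h import *
st();go(570,120,270,40)
E
```

```text
t 47.58 tcp [590.5 -42.9 269.4] yaw 60.14 zdown [-0.0029  0.0014 -1.    ] F [ 0.2 -0.2  0.7] op 0.496 ff 0.0 q [ 0.92  0.38 -1.14  1.51  0.34  1.47 -0.74]
inc [-0.0032, 0.0008, 0.3514, 131.1, -98.8, -0.3] rows>= 3.9
```

Emit:
arm_command:
  increments:
    - [0,0,0.06,22,-16,0,0]
    - [0,0,0.12,44,-33,0,0]
    - [0,0,0.18,66,-50,0,0]
    - [0,0,0.24,88,-66,0,0]
    - [0,0,0.3,110,-83,0,0]
    - [0,0,0.35,131,-99,0,0]
    - [0,0,0.35,131,-99,0,0]
    - [0,0,0.35,131,-99,0,0]

```text
time_s: 48.25
tcp_pos: [569.6, 121.7, 270.6]
orientation: [0.0, 0.939, 0.344, -0.001]
force: [-0.5, -0.6, 0.5]
opening: 0.499
finger_force: 0.0
```

```bash
python3 - <<'E'
from h import *
st();go(440,310,200,24.2)
E
```

```text
t 48.25 tcp [569.6 121.7 270.6] yaw 40.22 zdown [-0.0011 -0.001  -1.    ] F [-0.5 -0.6  0.5] op 0.499 ff 0.0 q [ 0.64  0.33 -1.11  1.54  0.3   1.46 -1.35]
inc [0.0002, 0.0015, 0.2797, 22.8, -227.5, 70.6] rows>= 5.7
```

Emit:
arm_command:
  increments:
    - [0,0,0.05,4,-38,12,0]
    - [0,0,0.1,8,-76,24,0]
    - [0,0,0.15,12,-114,36,0]
    - [0,0,0.2,16,-152,48,0]
    - [0,0,0.25,20,-190,60,0]
    - [0,0,0.28,23,-227,70,0]
    - [0,0,0.28,23,-227,70,0]
    - [0,0,0.28,23,-227,70,0]
    - [0,0,0.28,23,-227,70,0]
    - [0,0,0.28,23,-227,70,0]
    - [0,0,0.28,23,-227,70,0]

```text
time_s: 49.17
tcp_pos: [445.1, 307.4, 201.4]
orientation: [-0.0, 0.979, 0.204, 0.0]
force: [-0.2, -0.4, 0.3]
opening: 0.497
finger_force: 0.0
```

```bash
python3 - <<'E'
from h import *
st();go(398,319.2,60,24.2)
E
```

```text
t 49.17 tcp [445.1 307.4 201.4] yaw 23.57 zdown [ 0.e+00  1.e-04 -1.e+00] F [-0.2 -0.4  0.3] op 0.497 ff 0.0 q [ 0.35  0.27 -1.14  1.74  0.25  1.3  -2.01]
inc [-0.0, -0.0001, -0.0111, -38.4, -29.7, 141.4] rows>= 3.6
```

Emit:
arm_command:
  increments:
    - [0,0,-0.011,-10,-8,36,0]
    - [0,0,-0.011,-20,-15,72,0]
    - [0,0,-0.011,-30,-23,108,0]
    - [0,0,-0.011,-38.4,-29.7,140,0]
    - [0,0,-0.011,-38.4,-29.7,140,0]
    - [0,0,-0.011,-38.4,-29.7,140,0]
    - [0,0,-0.011,-38.4,-29.7,140,0]
    - [0,0,-0.011,-38.4,-29.7,140,0]
    - [0,0,-0.011,-38.4,-29.7,140,0]
    - [0,0,-0.011,-38.4,-29.7,140,0]
    - [0,0,-0.011,-38.4,-29.7,140,0]

```text
time_s: 50.08
tcp_pos: [397.3, 321.4, 62.4]
orientation: [-0.0, 0.978, 0.211, 0.001]
force: [-0.7, -0.3, 0.0]
opening: 0.5
finger_force: 0.0
```

```bash
python3 - <<'E'
from h import *
st();go(398,319.2,13,24.2)
E
```

```text
t 50.08 tcp [397.3 321.4  62.4] yaw 24.34 zdown [ 0.0014  0.0011 -1.    ] F [-0.7 -0.3  0. ] op 0.5 ff 0.0 q [ 0.22  0.37 -1.08  1.95  0.38  1.04 -2.18]
inc [-0.0004, -0.0018, 0.0024, -0.3, 2.3, 49.4] rows>= 1.2
```

Emit:
arm_command:
  increments:
    - [0,-0.002,0.002,0,1.8,16,0]
    - [0,-0.002,0.002,0,1.8,32,0]
    - [0,-0.002,0.002,0,1.8,43,0]
    - [0,-0.002,0.002,0,1.8,48.5,0]
    - [0,-0.002,0.002,0,1.8,48.5,0]
    - [0,-0.002,0.002,0,1.8,48.5,0]
    - [0,-0.002,0.002,0,1.8,48.5,1]
    - [0,-0.002,0.002,0,1.8,48.5,1]
    - [0,-0.002,0.002,0,1.8,48.5,1]
    - [0,-0.002,0.002,0,1.8,48.5,1]
    - [0,-0.002,0.002,0,1.8,48.5,1]
    - [0,-0.002,0.002,0,1.8,48.5,1]

```text
time_s: 51.08
tcp_pos: [396.7, 319.6, 12.7]
orientation: [-0.0, 0.978, 0.21, -0.001]
force: [0.4, -1.1, 0.1]
opening: -0.003
finger_force: 0.0
```

Emit:
arm_command:
  increments:
    - [0,0,0,0,0,0,1]
    - [0,0,0,0,0,-15,1]
    - [0,0,0,0,0,-40,1]
    - [0,0,0,0,0,-70,1]
    - [0,0,0,0,0,-110,1]
    - [0,0,0,0,0,-110,1]
    - [0,0,0,0,0,-110,1]
    - [0,0,0,0,0,-110,1]

```text
time_s: 51.75
tcp_pos: [396.9, 319.2, 122.3]
orientation: [0.0, 0.978, 0.21, -0.002]
force: [-0.2, 0.1, -0.2]
opening: 0.001
finger_force: 0.0
```

```bash
python3 - <<'E'
from h import *
st();go(441.5,92,115,1.2)
E
```

```text
t 51.75 tcp [396.9 319.2 122.3] yaw 24.26 zdown [-0.0029 -0.001  -1.    ] F [-0.2  0.1 -0.2] op 0.001 ff 0.0 q [ 0.3   0.28 -1.15  1.9   0.28  1.14 -2.1 ]
inc [0.0003, 0.0031, 0.4026, -52.7, 225.4, 7.4] rows>= 5.6
```

Missed the handle (opening 0): lid C was probably knocked aside. Remeasure.

```bash
python3 - <<'E'
from h import *
for n in('top','wrist'):
    C,im=grab(n)
    if n=='wrist':print(w2p(C,[(397.6,318.7,10)]))
    for l in lids(C,im,lo=150 if n=='top' else 120):
        if l[3]>15 and l[2]<130: print(n,np.round(l[:5],1),np.round(l[5]))
E
```

```text
top [ 227.5 -359.3  124.9   86.4   10.9] [367. 296.]
top [ 249.1 -647.8  110.9   89.6    8.4] [462. 286.]
top [404.2 281.3  70.8  62.5  26.4] [141. 234.]
top [562.6 363.4  81.5  62.6  29.5] [115. 178.]
top [6.462e+02 2.040e+01 3.630e+01 3.220e+01 3.000e-01] [233. 152.]
top [ 617.  -643.6  117.1   65.3    3.1] [454. 165.]
top [649.6  47.2  54.6  17.2   4.5] [224. 150.]
top [ 808.1 -827.6   29.3   28.6   15.1] [499. 105.]
top [790.2 176.6  66.9  60.4   2.3] [182. 104.]
[[257.29119522 185.49958176]]
wrist [228.1 478.6  75.4  36.6  11.1] [ 15. 273.]
wrist [422.5 290.6 108.9  62.5  24.4] [301. 167.]
wrist [578.8 212.3  41.   30.3 -85.1] [493.  25.]
wrist [519.3 341.9  62.3  35.3 -61.9] [297.  25.]
```

```bash
python3 - <<'E'
from h import *
st();go(422.5,290.6,60,24.4)
E
```

```text
t 51.85 tcp [396.3 318.8 121.5] yaw 24.28 zdown [-0.0047 -0.0015 -1.    ] F [-0.1 -0.8 -1. ] op 0.002 ff 0.0 q [ 0.3   0.28 -1.15  1.9   0.28  1.14 -2.1 ]
inc [-0.0006, 0.0049, -0.0021, 12.6, 36.5, 61.4] rows>= 1.7
```

Emit:
arm_command:
  increments:
    - [0,0.003,-0.002,6,18,0,0]
    - [0,0.003,-0.002,12.6,36.5,0,0]
    - [0,0.003,-0.002,12.6,36.5,20,0]
    - [0,0.003,-0.002,12.6,36.5,40,0]
    - [0,0.003,-0.002,12.6,36.5,61,0]
    - [0,0.003,-0.002,12.6,36.5,61,0]
    - [0,0.003,-0.002,12.6,36.5,61,0]
    - [0,0.003,-0.002,12.6,36.5,61,0]
    - [0,0.003,-0.002,12.6,36.5,61,0]
    - [0,0.003,-0.002,12.6,36.5,61,0]
    - [0,0.003,-0.002,12.6,36.5,61,0]

```text
time_s: 52.77
tcp_pos: [424.2, 291.8, 62.8]
orientation: [-0.0, 0.977, 0.211, 0.001]
force: [-0.1, -0.2, -0.2]
opening: 0.497
finger_force: 0.0
```

```bash
python3 - <<'E'
from h import *
st();go(422.5,290.6,13,24.4)
C,im=grab('wrist')
for l in lids(C,im,lo=120):
    if l[3]>50 and l[2]<130: print(np.round(l[:5],1),np.round(l[5]))
E
```

```text
t 52.77 tcp [424.2 291.8  62.8] yaw 24.38 zdown [ 0.0022  0.0013 -1.    ] F [-0.1 -0.2 -0.2] op 0.497 ff 0.0 q [ 0.28  0.38 -1.07  1.95  0.38  1.04 -2.1 ]
inc [-0.0003, -0.0026, -0.0004, -2.1, 0.4, 49.8] rows>= 1.2
[422.4 290.6 108.3  62.4  24.3] [257. 208.]
```

Emit:
arm_command:
  increments:
    - [0,-0.002,0,-1.5,0.2,16,0]
    - [0,-0.002,0,-1.5,0.2,32,0]
    - [0,-0.002,0,-1.5,0.2,43,0]
    - [0,-0.002,0,-1.5,0.2,49,0]
    - [0,-0.002,0,-1.5,0.2,49,0]
    - [0,-0.002,0,-1.5,0.2,49,0]
    - [0,-0.002,0,-1.5,0.2,49,1]
    - [0,-0.002,0,-1.5,0.2,49,1]
    - [0,-0.002,0,-1.5,0.2,49,1]
    - [0,-0.002,0,-1.5,0.2,49,1]
    - [0,-0.002,0,-1.5,0.2,49,1]
    - [0,-0.002,0,-1.5,0.2,49,1]

```text
time_s: 53.82
tcp_pos: [423.0, 291.2, 13.8]
orientation: [-0.0, 0.977, 0.211, 0.0]
force: [-0.5, -0.5, 6.1]
opening: 0.121
finger_force: 61.8
```

Emit:
arm_command:
  increments:
    - [0,0,0,0,0,0,1]
    - [0,0,0,0,0,-15,1]
    - [0,0,0,0,0,-40,1]
    - [0,0,0,0,0,-70,1]
    - [0,0,0,0,0,-110,1]
    - [0,0,0,0,0,-110,1]
    - [0,0,0,0,0,-110,1]
    - [0,0,0,0,0,-110,1]

```text
time_s: 54.48
tcp_pos: [422.4, 290.1, 122.6]
orientation: [0.0, 0.977, 0.211, -0.001]
force: [-0.9, -0.1, -1.4]
opening: 0.123
finger_force: 61.0
```

```bash
python3 - <<'E'
from h import *
st();go(441.5,92,120,1.2)
E
```

```text
t 54.48 tcp [422.4 290.1 122.6] yaw 24.36 zdown [-1.e-03 -9.e-04 -1.e+00] F [-0.9 -0.1 -1.4] op 0.123 ff 61.0 q [ 0.36  0.29 -1.14  1.89  0.28  1.14 -2.02]
inc [0.0006, 0.0012, 0.4042, -64.3, 188.3, 2.7] rows>= 4.8
```

Emit:
arm_command:
  increments:
    - [0,0,0.07,-11,31,0,1]
    - [0,0,0.14,-22,63,0,1]
    - [0,0,0.21,-33,95,0,1]
    - [0,0,0.27,-43,126,0,1]
    - [0,0,0.34,-54,158,0,1]
    - [0,0.001,0.404,-64.3,188.3,0,1]
    - [0,0.001,0.404,-64.3,188.3,0,1]
    - [0,0.001,0.404,-64.3,188.3,0,1]
    - [0,0.001,0.404,-64.3,188.3,5,1]
    - [0,0.001,0.404,-64.3,188.3,10,1]
    - [0,0.001,0.404,-64.3,188.3,10,1]
    - [0,0.001,0.404,-64.3,188.3,10,1]

```text
time_s: 55.48
tcp_pos: [440.8, 93.9, 112.1]
orientation: [-0.001, 1.0, 0.012, -0.001]
force: [0.5, 0.9, -1.2]
opening: 0.124
finger_force: 61.0
```

Emit:
arm_command:
  increments:
    - [0,0,0,0,0,0,1]
    - [0,0,0,0,0,0,1]
    - [0,0,0,0,0,0,1]
    - [0,0,0,0,0,0,1]
    - [0,0,0,0,0,0,1]

```text
time_s: 55.9
tcp_pos: [441.8, 92.7, 113.0]
orientation: [-0.0, 1.0, 0.011, 0.0]
force: [-0.4, 0.7, -0.4]
opening: 0.126
finger_force: 61.0
```

```bash
python3 - <<'E'
from h import *
st();go(442,92,67.8,1.2)
E
```

```text
t 55.9 tcp [441.8  92.7 113. ] yaw 1.23 zdown [ 1.e-04  2.e-04 -1.e+00] F [-0.4  0.7 -0.4] op 0.126 ff 61.0 q [ 0.77  0.05 -1.04  2.04  0.05  1.08 -1.84]
inc [-0.0002, -0.0001, 0.0006, 0.2, 0.7, 45.2] rows>= 1.1
```

Emit:
arm_command:
  increments:
    - [0,0,0,0,0.5,12,1]
    - [0,0,0,0,0.5,24,1]
    - [0,0,0,0,0.5,32,1]
    - [0,0,0,0,0.5,35,1]
    - [0,0,0,0,0.5,38,1]
    - [0,0,0,0,0.5,41,1]
    - [0,0,0,0,0.5,43.5,1]
    - [0,0,0,0,0.5,45,1]
    - [0,0,0,0,0.5,45,1]
    - [0,0,0,0,0.5,45,1]

```text
time_s: 56.73
tcp_pos: [441.8, 92.2, 68.0]
orientation: [-0.0, 1.0, 0.011, 0.0]
force: [-0.6, -0.8, -0.6]
opening: 0.124
finger_force: 61.1
```

```bash
python3 - <<'E'
from h import *
st()
E
```

```text
t 56.73 tcp [441.8  92.2  68. ] yaw 1.23 zdown [ 1.e-04  3.e-04 -1.e+00] F [-0.6 -0.8 -0.6] op 0.124 ff 61.1 q [ 0.73  0.15 -1.03  2.08  0.15  0.99 -1.93]
```

Emit:
arm_command:
  increments:
    - [0,0,0,0,0,0.8,1]
    - [0,0,0,0,0,0.8,0.5]
    - [0,0,0,0,0,0.8,0]
    - [0,0,0,0,0,0.8,0]
    - [0,0,0,0,0,0.8,0]
    - [0,0,0,0,0,0.8,0]
    - [0,0,0,0,0,-25,0]
    - [0,0,0,0,0,-60,0]
    - [0,0,0,0,0,-90,0]
    - [0,0,0,0,0,-90,0]
    - [0,0,0,0,0,-90,0]

```text
time_s: 57.65
tcp_pos: [443.1, 92.0, 159.4]
orientation: [0.001, 1.0, 0.01, 0.002]
force: [-0.9, 0.2, -0.2]
opening: 0.507
finger_force: 0.0
```

```bash
python3 - <<'E'
from h import *
st();C,im=grab('top')
for l in lids(C,im):
    if 45<l[3]<75 and 100<l[2]<118: print('top',np.round(l[:5],1))
go(510,340,130,28.9)
E
```

```text
t 57.65 tcp [443.1  92.  159.4] yaw 1.2 zdown [ 0.0039 -0.0012 -1.    ] F [-0.9  0.2 -0.2] op 0.507 ff 0.0 q [ 0.81 -0.04 -1.04  1.99 -0.03  1.17 -1.77]
top [550.4 357.3 108.5  63.2  28.9]
top [ 616.5 -643.1  113.    63.7    6.5]
inc [0.001, -0.0006, -0.4833, 73.4, -246.7, 27.8] rows>= 6.2
```

Emit:
arm_command:
  increments:
    - [0,0,-0.07,10,-35,0,0]
    - [0,0,-0.14,21,-70,0,0]
    - [0,0,-0.21,31,-105,0,0]
    - [0,0,-0.28,42,-140,0,0]
    - [0,0,-0.35,52,-175,0,0]
    - [0,0,-0.42,63,-210,10,0]
    - [0,0,-0.483,73.4,-246.7,28,0]
    - [0,0,-0.483,73.4,-246.7,28,0]
    - [0,0,-0.483,73.4,-246.7,28,0]
    - [0,0,-0.483,73.4,-246.7,28,0]
    - [0,0,-0.483,73.4,-246.7,28,0]
    - [0,0,-0.483,73.4,-246.7,28,0]

```text
time_s: 58.7
tcp_pos: [510.6, 338.5, 130.3]
orientation: [0.001, 0.969, 0.248, 0.0]
force: [-0.7, -0.2, 0.3]
opening: 0.5
finger_force: 0.0
```

```bash
python3 - <<'E'
from h import *
arm.read_camera('wrist');arm.read_camera('wrist');C,im=grab('wrist');st()
for l in lids(C,im,lo=120):
    if l[3]>50 and l[2]<130: print(np.round(l[:5],1),np.round(l[5]))
go(550.6,358,60,28.9)
E
```

```text
t 58.85 tcp [510.6 339.  130.7] yaw 28.77 zdown [ 1.7e-03 -3.0e-04 -1.0e+00] F [ 1.   0.5 -0.3] op 0.502 ff 0.0 q [ 0.19  0.54 -1.08  1.64  0.49  1.26 -2.05]
[551.1 358.7 108.6  62.7  28.1] [259. 126.]
inc [0.0011, -0.0014, -0.0022, 44.1, 2.5, 70.8] rows>= 2.0
```

Lid D at (551.1,358.7), yaw 28.6.

Emit:
arm_command:
  increments:
    - [0.001,-0.001,0.003,15,1,24,0]
    - [0.001,-0.001,0.003,30,2,48,0]
    - [0.001,-0.001,0.003,44.6,2,70,0]
    - [0.001,-0.001,0.003,44.6,2,70,0]
    - [0.001,-0.001,0.003,44.6,2,70,0]
    - [0.001,-0.001,0.003,44.6,2,70,0]
    - [0.001,-0.001,0.003,44.6,2,70,0]
    - [0.001,-0.001,0.003,44.6,2,70,0]
    - [0.001,-0.001,0.003,44.6,2,70,0]
    - [0.001,-0.001,0.003,44.6,2,70,0]

```text
time_s: 59.68
tcp_pos: [549.9, 360.2, 60.9]
orientation: [-0.0, 0.969, 0.248, 0.0]
force: [0.0, 0.1, -0.1]
opening: 0.5
finger_force: 0.0
```

```bash
python3 - <<'E'
from h import *
st();go(550.9,358.4,13,28.6)
E
```

```text
t 59.68 tcp [549.9 360.2  60.9] yaw 28.73 zdown [-2.e-04  1.e-03 -1.e+00] F [ 0.   0.1 -0.1] op 0.5 ff 0.0 q [ 0.08  0.68 -0.98  1.59  0.6   1.2  -2.09]
inc [-0.0009, -0.0003, 0.0023, -0.1, 2.1, 47.9] rows>= 1.1
```

Emit:
arm_command:
  increments:
    - [0,0,0.002,0,2,16,0]
    - [0,0,0.002,0,2,32,0]
    - [0,0,0.002,0,2,43,0]
    - [0,0,0.002,0,2,47.5,0]
    - [0,0,0.002,0,2,47.5,0]
    - [0,0,0.002,0,2,47.5,0]
    - [0,0,0.002,0,2,47.5,1]
    - [0,0,0.002,0,2,47.5,1]
    - [0,0,0.002,0,2,47.5,1]
    - [0,0,0.002,0,2,47.5,1]
    - [0,0,0.002,0,2,47.5,1]
    - [0,0,0.002,0,2,47.5,1]

```text
time_s: 60.68
tcp_pos: [551.1, 359.0, 13.4]
orientation: [-0.001, 0.969, 0.247, 0.0]
force: [-1.0, 0.1, 5.0]
opening: 0.123
finger_force: 62.6
```

Emit:
arm_command:
  increments:
    - [0,0,0,0,0,0,1]
    - [0,0,0,0,0,-15,1]
    - [0,0,0,0,0,-40,1]
    - [0,0,0,0,0,-70,1]
    - [0,0,0,0,0,-110,1]
    - [0,0,0,0,0,-110,1]
    - [0,0,0,0,0,-110,1]
    - [0,0,0,0,0,-110,1]

```text
time_s: 61.35
tcp_pos: [550.7, 357.9, 122.5]
orientation: [-0.0, 0.969, 0.247, -0.001]
force: [0.1, -0.5, -1.7]
opening: 0.127
finger_force: 61.9
```

```bash
python3 - <<'E'
from h import *
st();go(443.2,22,124,1.2)
E
```

```text
t 61.35 tcp [550.7 357.9 122.5] yaw 28.61 zdown [-1.5e-03 -1.0e-04 -1.0e+00] F [ 0.1 -0.5 -1.7] op 0.127 ff 61.9 q [ 0.11  0.62 -1.02  1.54  0.54  1.29 -2.05]
inc [-0.0003, 0.0015, 0.4784, -255.2, 243.4, -1.3] rows>= 8.5
```

Emit:
arm_command:
  increments:
    - [0,0,0.05,-28,27,0,1]
    - [0,0,0.1,-56,54,0,1]
    - [0,0,0.16,-85,81,0,1]
    - [0,0,0.21,-113,108,0,1]
    - [0,0,0.27,-142,135,0,1]
    - [0,0,0.32,-170,162,0,1]
    - [0,0,0.37,-198,189,0,1]
    - [0,0,0.43,-227,216,0,1]
    - [0,0,0.478,-255.2,243.4,0,1]
    - [0,0,0.478,-255.2,243.4,0,1]
    - [0,0,0.478,-255.2,243.4,0,1]
    - [0,0,0.478,-255.2,243.4,0,1]

```text
time_s: 62.35
tcp_pos: [442.8, 22.4, 121.8]
orientation: [-0.001, 1.0, 0.01, -0.001]
force: [1.4, 0.2, -0.3]
opening: 0.125
finger_force: 61.9
```

Emit:
arm_command:
  increments:
    - [0,0,0,0,0,5,1]
    - [0,0,0,0,0,10,1]
    - [0,0,0,0,0,10,1]
    - [0,0,0,0,0,10,1]
    - [0,0,0,0,0,10,1]
    - [0,0,0,0,0,10,1]
    - [0,0,0,0,0,10,1]

```text
time_s: 62.93
tcp_pos: [443.5, 22.8, 112.5]
orientation: [-0.0, 1.0, 0.011, -0.001]
force: [-0.2, -0.1, -0.7]
opening: 0.127
finger_force: 61.9
```

```bash
python3 - <<'E'
from h import *
st();go(443.2,22,67.4,1.2)
E
```

```text
t 62.93 tcp [443.5  22.8 112.5] yaw 1.26 zdown [-1.4e-03  9.0e-04 -1.0e+00] F [-0.2 -0.1 -0.7] op 0.127 ff 61.9 q [ 1.02  0.03 -1.13  2.05  0.03  1.08 -1.67]
inc [-0.0009, 0.0013, 0.0011, -0.2, 0.8, 45.1] rows>= 1.1
```

Emit:
arm_command:
  increments:
    - [0,0,0.001,0,0.7,12,1]
    - [0,0,0.001,0,0.7,24,1]
    - [0,0,0.001,0,0.7,32,1]
    - [0,0,0.001,0,0.7,35,1]
    - [0,0,0.001,0,0.7,38,1]
    - [0,0,0.001,0,0.7,41,1]
    - [0,0,0.001,0,0.7,43.5,1]
    - [0,0,0.001,0,0.7,45,1]
    - [0,0,0.001,0,0.7,45,1]
    - [0,0,0.001,0,0.7,45,1]

```text
time_s: 63.77
tcp_pos: [443.5, 21.9, 67.5]
orientation: [-0.0, 1.0, 0.01, -0.001]
force: [-0.4, -0.0, -0.5]
opening: 0.126
finger_force: 62.1
```

```bash
python3 - <<'E'
from h import *
st()
E
```

```text
t 63.77 tcp [443.5  21.9  67.5] yaw 1.18 zdown [-1.2e-03  7.0e-04 -1.0e+00] F [-0.4 -0.  -0.5] op 0.126 ff 62.1 q [ 0.97  0.15 -1.11  2.1   0.16  0.99 -1.78]
```

Emit:
arm_command:
  increments:
    - [0,0,0,0,0,0.8,1]
    - [0,0,0,0,0,0.8,0.5]
    - [0,0,0,0,0,0.8,0]
    - [0,0,0,0,0,0.8,0]
    - [0,0,0,0,0,0.8,0]
    - [0,0,0,0,0,0.8,0]
    - [0,0,0,0,0,-25,0]
    - [0,0,0,0,0,-60,0]
    - [0,0,0,0,0,-95,0]
    - [0,0,0,0,10,-125,0]
    - [0,0,0,0,20,-155,0]
    - [0,0,0,0,30,-185,0]

```text
time_s: 64.77
tcp_pos: [444.0, -8.4, 254.1]
orientation: [0.001, 1.0, 0.011, -0.0]
force: [0.5, 0.1, -0.1]
opening: 0.497
finger_force: 0.0
```

Emit:
arm_command:
  increments:
    - [0,0,0,0,0,-20,0]
    - [0,0,0,0,0,-40,0]
    - [0,0,0,0,0,-40,0]
    - [0,0,0,0,0,-40,0]
    - [0,0,0,0,0,-40,0]
    - [0,0,0,0,0,-40,0]
    - [0,0,0,0,0,-40,0]
    - [0,0,0,0,0,-40,0]

```text
time_s: 65.43
tcp_pos: [443.8, -8.2, 291.5]
orientation: [-0.001, 1.0, 0.01, -0.001]
force: [0.8, -0.2, -0.4]
opening: 0.501
finger_force: 0.0
```

```bash
python3 - <<'E'
from h import *
st();C,im=grab('wrist');cv2.imwrite('pics/w9.png',im)
for lo in (100,130,160):
  print(lo)
  for l in lids(C,im,64,lo):
    if l[3]>30 and l[2]<400: print(np.round(l[:5],1),np.round(l[5]))
C,im=grab('top');cv2.imwrite('pics/raw_top2.png',im)
E
```

```text
t 65.43 tcp [443.8  -8.2 291.5] yaw 1.18 zdown [-0.0029  0.0013 -1.    ] F [ 0.8 -0.2 -0.4] op 0.501 ff 0.0 q [ 1.1  -0.21 -0.98  1.8  -0.18  1.46 -1.4 ]
100
[ 211.1 -341.3  130.8   51.5   14.2] [496. 320.]
[ 309.6 -163.2   82.9   40.9   34.7] [373. 261.]
[445.3 -11.1 272.7 112.1 -88.7] [246. 154.]
[585.   57.9 318.9  43.9 -88.5] [184.  17.]
130
[ 210.3 -342.2  128.9   50.2   14.2] [496. 321.]
[ 324.4 -153.3   45.8   39.7   35.6] [360. 246.]
[445.4 -11.1 272.4 112.  -88.6] [248. 151.]
[586.5  57.7 318.4  41.  -88.5] [182.  17.]
160
[ 209.9 -343.   127.6   48.8   14.2] [496. 321.]
[446.9 -81.1 132.3 107.2 -88.8] [321. 156.]
[442.5  93.7 108.5  62.1   1.1] [169. 155.]
[586.6  57.7 318.4  41.  -88.5] [175.  18.]
```

```bash
python3 - <<'E'
from h import *
C=cam('top');a=np.radians(5.0);X=np.array([np.cos(a),np.sin(a)]);Y=np.array([-X[1],X[0]])
A=cv2.imread('pics/raw_top0.png',0);B=cv2.imread('pics/raw_top2.png',0);P=[]
for y in(108,36,-36,-108):
    c=np.array([648.3,64.3])+y*Y
    for z in (96,194):
        gx,gy=np.meshgrid(np.arange(-60,61,2),np.arange(-36,37,2));w=c+gx[...,None]*X+gy[...,None]*Y
        m=w2p(C,np.c_[w.reshape(-1,2),np.full(gx.size,z)]).reshape(gx.shape+(2,)).astype(np.float32)
        b=cv2.remap(B,m,None,1);d=cv2.absdiff(b,cv2.remap(A,m,None,1));P.append(b)
        k=d>35;print(y,z,'changed',k.mean().round(2),'centroid',gx[k].mean().round(1) if k.any() else '',gy[k].mean().round(1) if k.any() else '')
for i in(2,4):
  for z in (0,1): print('ncc with rack1',[round(float(cv2.matchTemplate(P[i+z],P[z][3:-3,3:-3],cv2.TM_CCOEFF_NORMED).max()),2)],cv2.minMaxLoc(cv2.matchTemplate(P[i+z],P[z][3:-3,3:-3],5))[3])
E
```

```text
108 96 changed 0.12 centroid -5.5 -1.7
108 194 changed 0.08 centroid -23.8 -12.8
36 96 changed 0.17 centroid -16.5 -9.7
36 194 changed 0.09 centroid -26.2 -7.7
-36 96 changed 0.38 centroid -22.3 2.6
-36 194 changed 0.21 centroid -35.6 2.4
-108 96 changed 0.19 centroid -44.7 1.4
-108 194 changed 0.03 centroid -56.2 15.6
ncc with rack1 [0.75] (3, 4)
ncc with rack1 [0.81] (3, 2)
ncc with rack1 [0.58] (3, 0)
ncc with rack1 [0.68] (3, 6)
```

```bash
python3 - <<'E'
from h import *
go(645.8,100.5,250.3,95)
E
```

```text
inc [-0.0028, 0.0008, -1.6375, 204.1, -104.5, 41.2] rows>= 13.1
```

Emit:
arm_command:
  increments:
    - [0,0,-0.12,20,-10,0,0]
    - [0,0,-0.24,40,-20,0,0]
    - [0,0,-0.36,60,-30,0,0]
    - [0,0,-0.48,80,-40,0,0]
    - [0,0,-0.6,100,-50,0,0]
    - [0,0,-0.72,120,-60,0,0]
    - [0,0,-0.84,140,-70,0,0]
    - [0,0,-0.96,160,-80,0,0]
    - [0,0,-1.08,180,-90,0,0]
    - [0,0,-1.2,204,-104,10,0]
    - [0,0,-1.32,204,-104,20,0]
    - [0,0,-1.44,204,-104,30,0]

```text
time_s: 66.53
tcp_pos: [646.6, 101.8, 260.4]
orientation: [-0.002, 0.742, 0.67, -0.0]
force: [-0.5, -0.2, -0.7]
opening: 0.499
finger_force: 0.0
```

```bash
python3 - <<'E'
from h import *
st();go(645.8,100.5,250.3,95)
E
```

```text
t 66.53 tcp [646.6 101.8 260.4] yaw 84.14 zdown [-0.0033  0.0031 -1.    ] F [-0.5 -0.2 -0.7] op 0.499 ff 0.0 q [ 0.61  0.6  -1.22  1.36  0.55  1.55 -0.66]
inc [-0.0033, -0.0031, -0.1895, -1.4, -0.6, 10.1] rows>= 1.5
```

Emit:
arm_command:
  increments:
    - [-0.003,-0.003,-0.09,-1,0,5,-0.2]
    - [-0.003,-0.003,-0.187,-1,0,9,-0.2]
    - [-0.003,-0.003,-0.187,-1,0,9,-0.2]
    - [-0.003,-0.003,-0.187,-1,0,9,-0.2]
    - [-0.003,-0.003,-0.187,-1,0,9,-0.2]
    - [-0.003,-0.003,-0.187,-1,0,9,-0.2]
    - [-0.003,-0.003,-0.187,-1,0,9,-0.2]

```text
time_s: 67.12
tcp_pos: [646.0, 98.9, 253.6]
orientation: [0.002, 0.68, 0.733, -0.0]
force: [0.2, -0.3, -0.2]
opening: 0.598
finger_force: 0.0
```

```bash
python3 - <<'E'
from h import *
st();C,im=grab('wrist');cv2.imwrite('pics/r2.png',im);print(w2p(C,[(645.2,100.2,194)]))
go(651.6,28.4,250.3,95)
E
```

```text
t 67.12 tcp [646.   98.9 253.6] yaw 94.32 zdown [ 0.0021 -0.0025 -1.    ] F [ 0.2 -0.3 -0.2] op 0.598 ff 0.0 q [ 0.63  0.62 -1.25  1.38  0.58  1.55 -0.5 ]
[[253.72643395 207.89284412]]
inc [0.0019, 0.0027, -0.0115, -70.7, 0.2, 3.4] rows>= 1.7
```

Emit:
arm_command:
  increments:
    - [0,0,0,-18,0,0,-0.2]
    - [0,0,0,-36,0,0,-0.2]
    - [0,0,0,-54,0,0,-0.2]
    - [0,0,0,-72,0,0,-0.2]
    - [0,0,0,-72,0,0,-0.2]
    - [0,0,0,-72,0,0,-0.2]
    - [0,0,0,-72,0,0,-0.2]
    - [0,0,0,-72,0,0,-0.2]
    - [0,0,0,-72,0,0,-0.2]
    - [0,0,0,-72,0,0,-0.2]

```text
time_s: 68.0
tcp_pos: [651.2, 28.3, 253.5]
orientation: [0.001, 0.679, 0.734, -0.0]
force: [0.1, 0.1, 0.0]
opening: 0.601
finger_force: 0.0
```

```bash
python3 - <<'E'
from h import *
st();C,im=grab('wrist');cv2.imwrite('pics/r3.png',im);print(w2p(C,[(651.4,28.4,194)]))
t=cv2.resize(cv2.imread('pics/w4.png',0),(512,384))[148:232,205:300]
for n in('r2','r3'):
    g=cv2.imread(f'pics/{n}.png',0)
    for nm,f in(('grey',lambda x:x),('edge',lambda x:cv2.GaussianBlur(cv2.Canny(x,40,100),(0,0),2))):
        r=cv2.matchTemplate(f(g),f(t),5);_,v,_,p=cv2.minMaxLoc(r);print(n,nm,round(v,2),p,'expected ~',(205,148))
E
```

```text
t 68.0 tcp [651.2  28.3 253.5] yaw 94.49 zdown [ 0.0016 -0.0022 -1.    ] F [0.1 0.1 0. ] op 0.601 ff 0.0 q [ 0.74  0.62 -1.26  1.38  0.58  1.55 -0.39]
[[255.13773744 209.8635313 ]]
r2 grey 0.78 (205, 144) expected ~ (205, 148)
r2 edge 0.74 (205, 144) expected ~ (205, 148)
r3 grey 0.91 (206, 146) expected ~ (205, 148)
r3 edge 0.86 (206, 146) expected ~ (205, 148)
```

Both later racks match the verified one in position and appearance; the robot is clear of everything. Handing in.

```bash
python3 -c "
from station import arm
print(arm.sign_off())"
```

```text
the job is handed in; nothing more can be done
None
```

The job is handed in at about 68 s: all three racks hang on the rail in their own bays, the dial's white line points at the long tick, and all four dishes have a lid seated. The picture quota ran out before the lids went on, so the lids and the second and third racks were checked by measurement and image matching.

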